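# Put the pipe wrench away in the latched tool case

## Robot

A 6-joint arm with a two-finger parallel gripper is mounted at the origin on the work surface. World frame = base frame: x ahead of the robot, y to its left, z up, the work surface at z = 0. Lengths are in m, angles in rad, forces in N, time in s.
With the tool pointing down it reaches from about 0.25 to 0.775 m from the base axis. Payload 8.9 kg.
Tool frame: the origin (TCP) lies on the mounting face of the last link; the fingertips stand 173 mm ahead of it and the grasp point (between the pads) lies 155 mm ahead of it; z points along the fingers, y is the direction in which the jaws open and shut (so a half turn about z gives the same grasp; the last joint's range is limited). The gripper opens to 85 mm and grips with 20 to 120 N. Pads are 22 mm wide; open, the fingers measure 114 mm over their backs; the gripper's body (76 mm by 85 mm) begins 54 mm behind the grasp point. The pads swing forward as they close: fully open they stand 13 mm farther back than shut.
Start: joints at [-1.388, 0.291, -0.153, 1.127, 0, 1.431], TCP at [0.166, -0.498, 0.405] pointing down, gripper open.
Joint ranges: [-2.52, 2.52], [-0.91, 1.74], [-1.3, 1.37], [-1.96, 2.02], [-1.52, 1.47], [-3.14, 3.14]. Speed limits (rad/s): [2.22, 2.22, 2.79, 3.14, 3.14, 3.14].

## Interface

Orientations are given as a unit quaternion [w, x, y, z].
In Python, from rig import ctrl gives the robot as it stands.
- The arm moves only by the tool drive_tool, never from a script. Its argument "moves" is a list that holds one entry, the list of rows, each a list of 7 numbers: the closure in counts, from 0 (fully open) to 255 (shut), then the shift along the world's x, y, z in cm, then the turn, a rotation vector about the world's x, y, z in degrees. In form: [[[hand, tx, ty, tz, wx, wy, wz], ...]]. A call has 1 to 8 rows; each row is the pose to reach, as a shift and turn from the pose commanded when the call began; what a row does not reach only later rows make up. A row lasts 1/12 s, in which the tool goes at most 41.7 mm and 7.16 degrees, less where a joint would pass 70% of its speed; a pose out of reach is approached as far as the arm can. A call with a gripper value outside its range is refused whole. The fingers move at their own pace and stop on an object; the grip force is fixed at half the most. Time passes only in rows, so rows that repeat a pose let the fingers close. It gives the time, the measured TCP pose, the force and the opening at its end, in the units of the state.
- ctrl.get_state(): the state, without advancing time (a new reading comes with each control period).
- ctrl.camera(name): name is "scene" or "side" or "wrist"; returns a dict with "color" (420x560x3 uint8, red, green, blue), "range_z" (420x560 float32, m along the optical axis (not along the pixel's ray), 0 where there is no reading), "intrinsics" (3x3 intrinsics, pixels), "world_from_camera" (4x4, takes a point from camera to world coordinates). Camera axes: x right, y down, z forward; pixel columns grow to the right and rows downward; lengths in m; the calibration is good to about 2 mm. The wrist camera is an equidistant fisheye: a pixel r from the principal point sees the ray r / f radians off the axis. A picture is of the moment at which its call begins.
- ctrl.finish_job(): hands the job in, once; it reports no verdict.
Trained networks look in the newest picture that a camera, given by its name, has taken for a name from the list of things; names that differ only in an ending like _2 or _b are one class to them, and where a whole thing is asked for, a point or a joint stands for the part that bears it (a point fixed in the world has none). Each returns a list of dicts, best first, with "confidence" (0 to 1); they miss things now and then, are a little off and sometimes report something else, mostly with a low value. They report only what shows in the picture. A call takes as long as a camera call. They do not tell look-alikes from the thing itself.
- ctrl.silhouettes(camera, target): "region" (420x560 bool, what is visible of it) and "rect" ([left, top, width, height] in pixels, round what is visible of it).
The state is a dict: "time": time; "joints": joint angles; "dq": joint speeds; "effort": joint torques, N m; "position": TCP position; "ee_rot": TCP orientation; "contact_force": force on the tool from outside, world axes, zero at the start; "torque": the same for the moment, N m; "finger_gap": opening from 0.0 (shut) to 1.0 (fully open).
Only numpy, scipy, OpenCV 4.12 (cv2) and the standard library are available. Lean on these libraries where they do the work, as an engineer would, in place of code of your own. Each camera call takes 0.05 s, during which the arm holds its last target.

## Task

Open the blue tool case first: slide the yellow safety catch clear of the orange latch, swing the latch out, and raise the lid until it stands open. Then take the chrome pipe wrench by the end of its handle out of the pull-out drawer, lay it down flat on the bare worktop and let go, take it again by the middle of the wrench and lay it gently in its recess in the case, jaws in the wide pocket. Leave the lid standing open and do not shift or tip the other things.

Things in the scene. Friction and masses are not known exactly. Their poses are not given: they have to be found in the camera images.
- case: Navy blue tool case, fixed, 160 mm deep (x), 310 mm wide (y); origin under its centre on the worktop, x from the front (robot side) to the hinged back, z up. Body rim 62 mm high, shut lid's top 88 (98 at its folded handle). On its front, +y to -y: yellow safety catch, orange latch (in the middle), the lid's black lift tab. A dark insert inside (top 44 mm up) has one recess for the wrench, along y
- lock (a joint): yellow safety catch, a slide on the front of the case: 0 is fully across the latch, it slides along the case's +y to 0.026 m (fully back) and stays where left; about 2 N of friction. Its tongue lies in front of the latch and stops it swinging out until the catch is back by more than 0.016
- lock_knob (a point): where to hold the catch's upright thumb piece: 12 mm wide (y), sticking out 30 mm (x), 30 mm high, its top 10 mm above this point; 117 mm in front of the case's origin, 72 mm above the worktop, 68 mm to +y when the catch is at 0; moves with the catch
- latch (a joint): orange lever latch, hinged at its bottom on the front of the case: 0 shut (upright, its hook over the lid's ledge), grows to 1.7 rad as its top swings out and down away from the case; the lid is free from about 0.3. Stiff hinge (0.05 N m): stays where left
- latch_grip (a point): point in the latch's thumb end, which is 34 mm wide (y), 10 mm thick and has its top 10 mm above this point when shut; it moves with the latch, 13 mm to the front of and 66 mm above the latch's hinge line when shut. Its two sides (+y and -y) are free, so it can be held by them from above while it turns between the fingers
- latch_hinge (a point): point on the latch's hinge line (parallel to the case's y), 82 mm in front of the case's origin, 30 mm above the worktop; does not move
- lid (a joint): lid: 0 shut, 1.57 upright, stop at 1.75 rad; hinged along the back of the case, 160 mm to the back of the front face. Stiff hinge: it stays where left; raising it takes about 3 N at the tab
- lid_tab (a point): point in the black lift tab on the lid's front edge, 10 mm from its outer end: tab 24 mm wide (y), 12 mm thick, sticking out 36 mm; its sides (+y, -y) are free, so it can be held by them from above while it turns between the fingers. When shut 106 mm in front of and 75 mm to -y of the case's origin, 76 mm above the worktop; moves with the lid
- lid_hinge (a point): point on the lid's hinge line (parallel to the case's y), 80 mm behind the case's origin, 62 mm above the worktop, level in y with the tab; does not move. When shut the tab point lies 186 mm to the front of it and 14 mm above it
- bay (a point): point on the floor of the wrench's recess, 20 mm above the worktop, 12 mm in front of the case's origin; axes as the case's. The wrench belongs with its body origin here, flat, jaws to the case's +y (wrench x along case y). Handle part: 40 mm wide, y -112 to -42 mm. Pocket for the jaws: y +30 to +108 mm, x -44 to +30 mm. Walls up to 44 mm above the worktop, case rim to 62 mm
- pullout: two-tier under-sink unit, fixed: grey plastic drawer 410 mm long (x), 314 mm wide (y), floor 14 mm and walls 55 to 60 mm above the worktop, front end (robot side) at x -205 mm; over its rear, from x = -27 mm back, an open chrome rack, underside 190 mm above the worktop, on four posts at y +-166 mm, x -22 and 205 mm. Origin under its centre, x from front to back
- wrench: chrome pipe wrench lying flat, 205 mm long, 0.4 kg: x along it to the jaws, z up; origin on its underside, mid-length. Handle 20 mm wide (y), 14 mm thick, to x -105 mm, its last 22 mm 26 mm wide and 22 thick; head x +40 to +100, y -20 to +34 mm, 22 thick. Starts on the drawer floor, jaws and middle under the rack, tail in front of it. Balances 15 mm to the jaws' side of the origin
- wrench_tail (a point): point in the handle's tail end, 90 mm from the origin towards the tail, 11 mm above the underside
- wrench_mid (a point): middle of the wrench (mid-length), straight above its origin, 11 mm above the underside, on the handle just short of the head: where to hold it for the case
- wrench_head (a point): point in the wrench's head, 70 mm from the origin towards the jaws, 11 mm above the underside
- spray: bystander: purple spray bottle with white trigger head, 60 mm across, 184 mm high, standing in the drawer; origin under its centre; its nozzle sticks out 42 mm from its axis along its own -x, 160 to 184 mm up
- jar: bystander: glass jam jar with red twist cap, 62 mm across, 95 mm high, standing in the drawer; origin under its centre
- tin: bystander: round tin with yellow label, 60 mm across, 105 mm high, standing in the drawer; origin under its centre
- scraper: bystander: blue plastic scraper lying on the worktop, 170 mm long (x), 60 mm wide at the blade; origin under its middle
- plug: bystander: white silicone plug on a steel base, 72 mm across, 50 mm high, on the worktop; origin under its centre
- soap: bystander: green washing-up bottle, 64 mm across, 150 mm high, standing on the worktop; origin under its centre
- well (a point): bottom of the finger well in the recess, straight under the bay point, 4 mm above the worktop: the well reaches from 42 mm on the case's -y side to 30 mm on its +y side, and 43 mm to either side in x. Only here is there room for fingers beside the handle
Mind the look-alikes: they are no part of the job. Of the things that look like the wrench, the larger one is meant.

How it is judged:
By the outcome, as a careful person would: the job done as asked, in the order asked, and still so for the second after the job is handed in, with the robot touching nothing.
It also fails if it takes over 72 s, if anything falls off the work surface, if the arm or the gripper's body presses on something with over 40 N, if the wrist force passes 120 N, or if a joint passes its speed limit or range.

## Working session

There is one attempt and no reset: what is moved stays moved. The work goes in short steps, Python scripts to look and compute and a tool call to move; the robot and the scene stay as the last step left them, time stands still between calls to the robot, and variables do not carry over. Pictures are saved under pics/ and viewed, and the job is handed in when it is done.

Besides the shell and the picture viewer there is one more tool, called after "Call:" by a JSON object that holds its "method" and its "body". drive_tool: Moves the arm, as the interface text tells. Its arguments: {"type":"object","properties":{"moves":{"type":"array"}},"required":["moves"]}

```bash
ls; mkdir -p pics; cat > h.py <<'E'
import numpy as np, cv2
from rig import ctrl
def snap(n,fn):
    c=ctrl.camera(n); cv2.imwrite('pics/'+fn,c['color'][:,:,::-1]); return c
def pts(c,mask=None):
    K=np.array(c['intrinsics']);T=np.array(c['world_from_camera']);z=c['range_z']
    v,u=np.indices(z.shape)
    P=np.stack([(u-K[0,2])/K[0,0]*z,(v-K[1,2])/K[1,1]*z,z],-1)
    W=P@T[:3,:3].T+T[:3,3]
    W[z==0]=np.nan
    return W
E
python3 - <<'E'
from h import *
for n in ['scene','side','wrist']:
    c=snap(n,n+'0.png'); np.savez(n+'0.npz',**c); print(n,np.round(c['world_from_camera'],3).tolist(),np.round(c['intrinsics'],1).tolist())
print(ctrl.get_state())
E
```

```text
pics
scene [[-0.102, 0.596, -0.797, 1.772], [0.995, 0.064, -0.079, 0.063], [0.004, -0.801, -0.599, 0.993], [0.0, 0.0, 0.0, 1.0]] [[440.6, 0.0, 271.8], [0.0, 440.6, 213.0], [0.0, 0.0, 1.0]]
side [[-0.935, -0.245, 0.258, 0.278], [-0.355, 0.626, -0.694, 0.742], [0.009, -0.74, -0.672, 0.853], [0.0, 0.0, 0.0, 1.0]] [[404.8, 0.0, 278.9], [0.0, 404.8, 207.1], [0.0, 0.0, 1.0]]
wrist [[0.316, -0.899, -0.305, 0.245], [-0.949, -0.3, -0.099, -0.472], [-0.002, 0.321, -0.947, 0.373], [0.0, 0.0, 0.0, 1.0]] [[325.2, 0.0, 284.0], [0.0, 325.2, 208.7], [0.0, 0.0, 1.0]]
{'time': 0.15, 'joints': array([-1.38828697e+00,  2.91170012e-01, -1.53928321e-01,  1.12669968e+00,
        1.13839840e-05,  1.43149264e+00]), 'dq': array([ 0.0001417 , -0.00123383,  0.0017275 ,  0.00150554, -0.00017383,
        0.00018694]), 'effort': array([ 5.04508553e-04, -5.37369740e+01,  3.31521213e+01,  1.15086857e-02,
       -1.12510481e-04,  8.34539009e-06]), 'position': array([ 0.16602657, -0.49789784,  0.40426339]), 'ee_rot': array([-5.00851140e-04,  9.87082329e-01,  1.60213061e-01, -5.12816869e-06]), 'contact_force': array([ 0.26592906, -0.12482708,  0.27602931]), 'torque': array([ 0.01852002,  0.01136274, -0.03757376]), 'finger_gap': 1.000465066479084}
```

View pics/scene0.png

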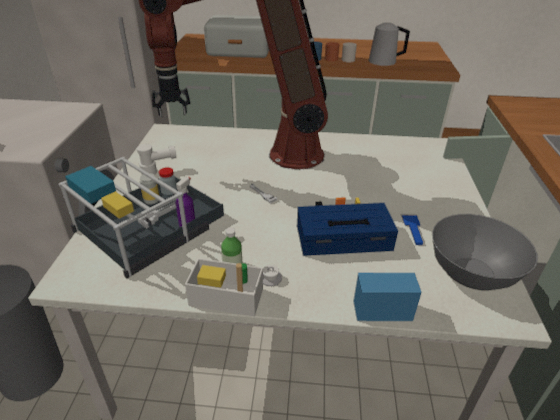

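View pics/side0.png

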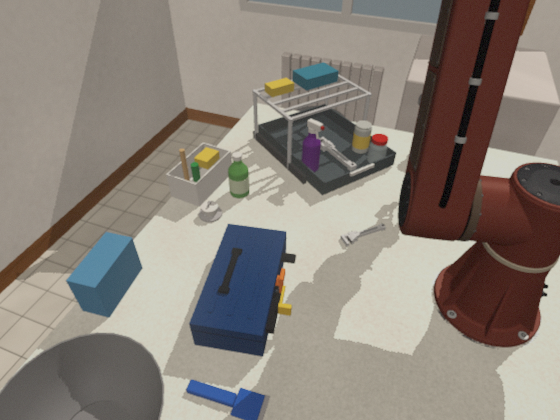

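View pics/wrist0.png

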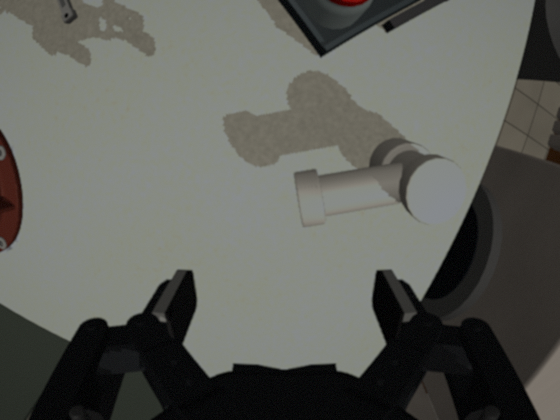

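The side view shows the case at about (243,285), the small look-alike wrench on the worktop at (362,233), and the large wrench in the drawer at about (335,150). Next I'll measure them.

```bash
python3 - <<'E'
from h import *
print(ctrl.get_state()['time'])
for n in ['scene','side']:
    c=np.load(n+'0.npz'); W=pts(c)
    for t in ['case','lock','latch','lid','pullout','wrench','spray','jar','tin','scraper','plug','soap','lid_tab','lock_knob','latch_grip']:
        for d in ctrl.silhouettes(n,t)[:3]:
            if d['confidence']<.2: continue
            m=d['region']; P=W[m]; P=P[~np.isnan(P[:,0])]
            print(n,t,round(d['confidence'],2),d['rect'],m.sum(),np.round(np.median(P,0),3) if len(P) else None, np.round(np.percentile(P,[2,98],axis=0),3).tolist() if len(P) else None)
            np.save(f'm_{n}_{t}_{d["rect"][0]}.npy',m)
print(ctrl.get_state()['time'])
E
```

```text
0.15
scene case 0.83 [297.3, 196.1, 98.1, 60.0] 4794 [0.619 0.193 0.088] [[0.477, 0.042, 0.005], [0.673, 0.352, 0.099]]
scene latch 0.61 [332.7, 197.4, 10.9, 7.0] 57 [0.48  0.177 0.098] [[0.474, 0.161, 0.082], [0.486, 0.192, 0.109]]
scene lid 0.77 [294.1, 201.9, 103.0, 40.6] 3308 [0.593 0.192 0.089] [[0.478, 0.043, 0.065], [0.67, 0.348, 0.099]]
scene lid 0.46 [400.9, 212.9, 20.6, 32.5] 377 [0.487 0.444 0.014] [[0.414, 0.415, -0.0], [0.582, 0.47, 0.021]]
scene pullout 0.79 [59.5, 157.2, 164.1, 122.4] 9449 [ 0.65  -0.504  0.046] [[0.386, -0.745, 0.005], [0.83, -0.278, 0.243]]
scene wrench 0.64 [136.3, 199.7, 41.6, 29.0] 330 [ 0.556 -0.482  0.034] [[0.475, -0.528, 0.017], [0.606, -0.431, 0.041]]
scene wrench 0.5 [252.8, 183.1, 23.2, 17.6] 131 [ 0.357 -0.103  0.014] [[0.295, -0.164, 0.004], [0.386, -0.067, 0.02]]
scene spray 0.77 [176.8, 176.5, 20.3, 46.3] 481 [ 0.586 -0.348  0.124] [[0.545, -0.383, 0.044], [0.642, -0.33, 0.2]]
scene jar 0.83 [161.1, 166.2, 18.9, 27.7] 324 [ 0.389 -0.479  0.086] [[0.348, -0.508, 0.024], [0.585, -0.399, 0.189]]
scene jar 0.71 [335.3, 195.7, 8.8, 7.3] 66 [
[... 3243 characters left out ...]
, 223.3, 108.0, 136.6] 9618 [0.552 0.251 0.086] [[0.459, 0.057, 0.009], [0.653, 0.363, 0.096]]
side soap 0.97 [229.7, 147.5, 24.3, 47.0] 775 [ 0.743 -0.141  0.074] [[0.722, -0.173, -0.002], [0.779, -0.127, 0.148]]
side lid_tab 0.8 [189.0, 221.9, 106.9, 119.2] 7894 [0.563 0.233 0.087] [[0.475, 0.055, 0.065], [0.659, 0.359, 0.096]]
side lock_knob 0.53 [276.9, 290.6, 13.9, 25.9] 160 [0.449 0.25  0.072] [[0.432, 0.201, 0.055], [0.468, 0.255, 0.082]]
side latch_grip 0.35 [188.0, 222.6, 109.1, 122.5] 7771 [0.563 0.233 0.087] [[0.476, 0.057, 0.068], [0.657, 0.359, 0.096]]
side latch_grip 0.28 [322.9, 137.8, 28.9, 31.2] 309 [ 0.515 -0.455  0.029] [[0.434, -0.517, 0.017], [0.581, -0.387, 0.035]]
1.65
```

```bash
python3 - <<'E'
import cv2
a=cv2.imread('pics/side0.png')
cv2.imwrite('pics/side_z1.png',cv2.resize(a[70:200,230:430],None,fx=4,fy=4,interpolation=cv2.INTER_CUBIC))
cv2.imwrite('pics/side_z2.png',cv2.resize(a[210:360,180:380],None,fx=4,fy=4,interpolation=cv2.INTER_CUBIC))
E
```

```text
(no output)
```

View pics/side_z1.png

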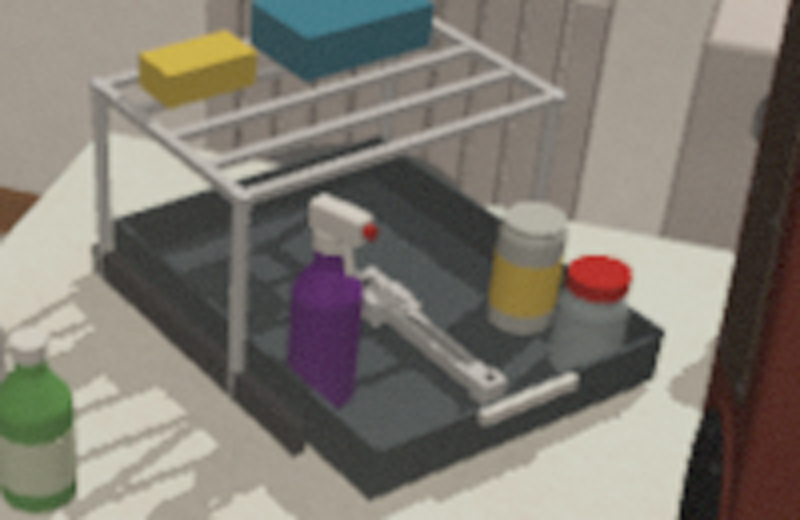

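View pics/side_z2.png

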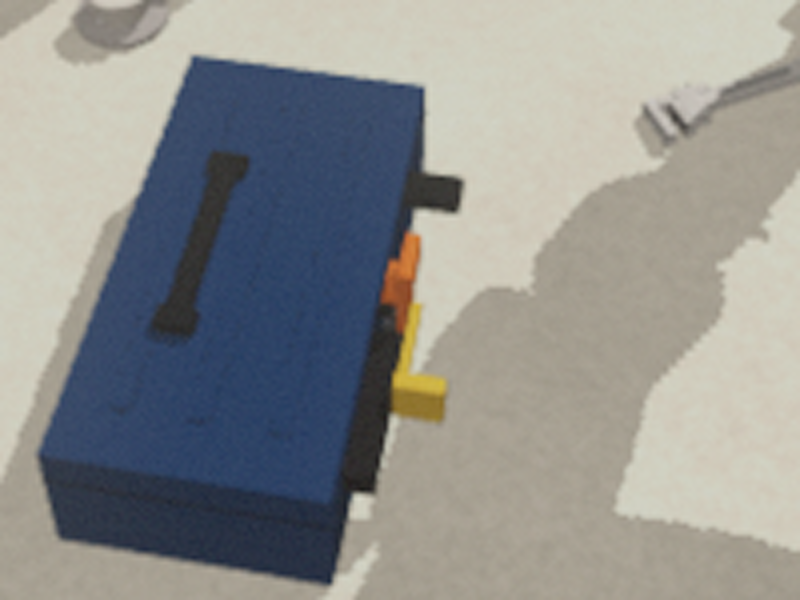

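The two candidates in the side view are the large chrome wrench in the drawer, (319-354,138-174), and a smaller one on the worktop, (338-383,221-246). The crop shows the drawer one is larger and lies jaws-under-rack, so that is the one to take. Next I'll work out the poses.

```bash
ls *.npy | head -80; python3 - <<'E'
from h import *
import glob
for n,f in [('side','m_side_lid_188.9.npy'),('scene','m_scene_lid_294.1.npy')]:
    W=pts(np.load(n+'0.npz')); m=cv2.erode(np.load(f).astype(np.uint8),np.ones((1,1)))>0
    P=W[m]; P=P[(abs(P[:,2]-.088)<.006)]
    print(n,np.median(P[:,2]),cv2.minAreaRect((P[:,:2]*1000).astype(np.float32)))
    R=cv2.boxPoints(cv2.minAreaRect((P[:,:2]*1000).astype(np.float32))); print(R.round(0).tolist())
    # robust edges: rotate -> percentiles
    for a in np.radians(np.arange(-10,11,1.)):
        x=P[:,0]*np.cos(a)+P[:,1]*np.sin(a); y=-P[:,0]*np.sin(a)+P[:,1]*np.cos(a)
        q=np.percentile(x,[.7,99.3]);r=np.percentile(y,[.7,99.3])
        print(round(np.degrees(a)),np.round(q,3),np.round(r,3),round((q[1]-q[0])*(r[1]-r[0]),5))
for n,g in [('side','m_side_wrench_319*'),('scene','m_scene_wrench_136*')]:
    W=pts(np.load(n+'0.npz')); P=W[np.load(glob.glob(g)[0])]
    P=P[(P[:,2]>.02)&(P[:,2]<.05)]
    print(n,len(P),cv2.minAreaRect((P[:,:2]*1000).astype(np.float32)),np.percentile(P[:,2],[5,50,95]))
# yellow / orange / black tab from side colour
c=np.load('side0.npz');W=pts(c);h=cv2.cvtColor(c['color'],cv2.COLOR_RGB2HSV)
box=np.zeros(h.shape[:2],bool);box[240:330,265:305]=1
for nm,lo,hi in [('yel',20,33),('org',5,16)]:
    m=box&(h[...,0]>=lo)&(h[...,0]<=hi)&(h[...,1]>150)&(h[...,2]>90)
    P=W[m];print(nm,m.sum(),np.percentile(P,[3,50,97],axis=0).round(3).tolist())
    T=P[P[:,2]>np.percentile(P[:,2],70)];print(np.percentile(T,[3,50,97],axis=0).round(3).tolist())
E
```

```text
m_scene_case_297.3.npy
m_scene_jar_161.1.npy
m_scene_jar_221.2.npy
m_scene_jar_335.3.npy
m_scene_latch_332.7.npy
m_scene_lid_294.1.npy
m_scene_lid_400.9.npy
m_scene_lid_tab_293.6.npy
m_scene_lock_knob_296.2.npy
m_scene_plug_176.1.npy
m_scene_plug_260.9.npy
m_scene_pullout_59.5.npy
m_scene_scraper_297.9.npy
m_scene_scraper_401.3.npy
m_scene_soap_221.0.npy
m_scene_spray_176.8.npy
m_scene_tin_142.2.npy
m_scene_wrench_136.3.npy
m_scene_wrench_252.8.npy
m_side_case_186.1.npy
m_side_jar_369.6.npy
m_side_latch_275.8.npy
m_side_latch_367.9.npy
m_side_latch_grip_188.0.npy
m_side_latch_grip_322.9.npy
m_side_lid_188.9.npy
m_side_lid_tab_189.0.npy
m_side_lock_192.4.npy
m_side_lock_278.3.npy
m_side_lock_knob_276.9.npy
m_side_plug_188.9.npy
m_side_plug_195.7.npy
m_side_pullout_231.5.npy
m_side_pullout_250.0.npy
m_side_pullout_276.2.npy
m_side_scraper_185.8.npy
m_side_scraper_271.5.npy
m_side_soap_229.7.npy
m_side_spray_187.8.npy
m_side_spray_276.5.npy
m_side_tin_349.0.npy
m_side_wrench_319.0.npy
m_side_wrench_338.2.npy
side 0.08680956995813627 ((556.775146484375, 197.71185302734375), (191.80171203
[... 2279 characters left out ...]
, nan, nan]]Traceback (most recent call last):
  File "<stdin>", line 23, in <module>
    return _quantile_unchecked(
        a, q, axis, out, overwrite_input, method, keepdims, weights)
    return _ureduce(a,
                    func=_quantile_ureduce_func,
    ...<5 lines>...
                    overwrite_input=overwrite_input,
                    method=method)
    r = func(a, **kwargs)
    result = _quantile(arr,
                       quantiles=q,
    ...<2 lines>...
                       out=out,
                       weights=wgt)
    slices_having_nans = np.isnan(arr[-1, ...])
                                  ~~~^^^^^^^^^
IndexError: index -1 is out of bounds for axis 0 with size 0
```

```bash
cat >> h.py <<'E'
def proj(c,P):
    K=np.array(c['intrinsics']);T=np.array(c['world_from_camera'])
    Q=(np.asarray(P)-T[:3,3])@T[:3,:3]
    return np.stack([Q[:,0]/Q[:,2]*K[0,0]+K[0,2],Q[:,1]/Q[:,2]*K[1,1]+K[1,2]],-1)
def tf(x,y,a,P):
    P=np.asarray(P,float);c,s=np.cos(a),np.sin(a)
    return np.stack([x+c*P[:,0]-s*P[:,1],y+s*P[:,0]+c*P[:,1],P[:,2]],-1)
def box(x0,x1,y0,y1,z0,z1): return np.array([[x,y,z] for x in(x0,x1) for y in(y0,y1) for z in(z0,z1)])
S=16
def draw(img,c,P):
    h=cv2.convexHull(np.round(proj(c,P)*S).astype(np.int32)); cv2.fillConvexPoly(img,h,1,shift=4)
E
cat > fit.py <<'E'
from h import *
from scipy.optimize import minimize
C={n:np.load(n+'0.npz') for n in('scene','side')}; C={n:dict(c) for n,c in C.items()}
M={}
for n,b in [('scene',(190,260,285,405)),('side',(215,365,180,305))]:
    h=cv2.cvtColor(C[n]['color'],cv2.COLOR_RGB2HSV)
    m=(h[...,0]>105)&(h[...,0]<130)&(h[...,1]>120)
    z=np.zeros_like(m);z[b[0]:b[1],b[2]:b[3]]=1;m&=z
    nl,l,st,_=cv2.connectedComponentsWithStats(m.astype(np.uint8)); k=1+np.argmax(st[1:,4]); m=(l==k).astype(np.uint8)
    hull=cv2.convexHull(np.argwhere(m)[:,::-1].astype(np.int32)); q=np.zeros_like(m);cv2.fillConvexPoly(q,hull,1); M[n]=q
def cost(p,parts,M,names,w=None):
    t=0
    for n in names:
        i=np.zeros(M[n].shape,np.uint8)
        for B in parts: draw(i,C[n],tf(p[0],p[1],p[2],B))
        t+=1-(i&M[n]).sum()/(i|M[n]).sum()
    return t
for names in (['scene'],['side'],['scene','side']):
    r=minimize(cost,[.59,.19,.19],args=([box(-.08,.08,-.155,.155,0,.088)],M,names),method='Nelder-Mead',options=dict(initial_simplex=[[.59,.19,.19],[.60,.19,.19],[.59,.2,.19],[.59,.19,.24]],xatol=1e-5,fatol=1e-6))
    print(names,r.x.round(4),r.fun)
cs=r.x
import glob
MW={'side':np.load(glob.glob('m_side_wrench_319*')[0]).astype(np.uint8),'scene':np.load(glob.glob('m_scene_wrench_136*')[0]).astype(np.uint8)}
z0=.014
parts=[box(-.105,-.083,-.013,.013,z0,z0+.022),box(-.083,.04,-.01,.01,z0,z0+.014),box(.04,.10,-.02,.034,z0,z0+.022)]
for names in (['side'],['scene','side']):
  for d in(0,np.pi):
    b=(99,)
    for a0 in np.radians([-60,-50,-40,-30,-20]):
        x0=[.51,-.452,a0+d]
        r=minimize(cost,x0,args=(parts,MW,names),method='Nelder-Mead',options=dict(initial_simplex=[x0,[.53,-.452,x0[2]],[.51,-.44,x0[2]],[.51,-.452,x0[2]+.1]],xatol=1e-5,fatol=1e-6))
        if r.fun<b[0]:b=(r.fun,r.x)
    print(names,d,b)
np.save('case.npy',cs)
E
python3 fit.py
```

```text
['scene'] [0.5648 0.1984 0.184 ] 0.036718422156944985
['side'] [0.5866 0.1592 0.3125] 0.34458968772694265
['scene', 'side'] [0.5667 0.1948 0.2137] 0.44519393757300474
['side'] 0 (np.float64(0.29026217228464424), array([ 0.51245148, -0.45985578, -0.7390209 ]))
['side'] 3.141592653589793 (np.float64(0.38137082601054484), array([ 0.51389317, -0.458417  ,  2.35067029]))
['scene', 'side'] 0 (np.float64(0.8122739375062795), array([ 0.50658239, -0.46156179, -0.79024931]))
['scene', 'side'] 3.141592653589793 (np.float64(0.9634665802080598), array([ 0.50636869, -0.45621941,  2.41658111]))
```

```bash
cat > ov.py <<'E'
from fit import *
def edges(n,P,img,col):
    h=cv2.convexHull(np.round(proj(C[n],P)*S).astype(np.int32)); cv2.polylines(img,[h],True,col,1,shift=4)
def ov(case,wr,tag):
    for n,b in [('side',(215,365,180,305)),('scene',(190,260,285,405))]:
        i=C[n]['color'][:,:,::-1].copy(); f=4
        ct,_=cv2.findContours(M[n],cv2.RETR_EXTERNAL,cv2.CHAIN_APPROX_NONE); cv2.drawContours(i,ct,-1,(0,0,255),1)
        for B,col in [(box(-.08,.08,-.155,.155,0,.088),(0,255,0)),(box(-.132,-.102,.062,.074,.052,.082),(255,255,255)),(box(-.116,-.08,-.087,-.063,.07,.082),(0,255,255)),(box(-.1,-.09,-.017,.017,.06,.106),(255,255,0))]:
            edges(n,tf(*case,B),i,col)
        cv2.imwrite(f'pics/ov_{n}_{tag}.png',cv2.resize(i[b[0]:b[1],b[2]:b[3]],None,fx=4,fy=4))
    for n,b in [('side',(90,190,270,400)),('scene',(150,260,70,230))]:
        i=C[n]['color'][:,:,::-1].copy()
        for B in parts: edges(n,tf(*wr,B),i,(0,255,0))
        cv2.imwrite(f'pics/ovw_{n}_{tag}.png',cv2.resize(i[b[0]:b[1],b[2]:b[3]],None,fx=4,fy=4))
E
python3 - <<'E'
from ov import *
ov([.565,.198,.184],[.5124,-.4599,-.739],'a')
E
```

```text
['scene'] [0.5648 0.1984 0.184 ] 0.036718422156944985
['side'] [0.5866 0.1592 0.3125] 0.34458968772694265
['scene', 'side'] [0.5667 0.1948 0.2137] 0.44519393757300474
['side'] 0 (np.float64(0.29026217228464424), array([ 0.51245148, -0.45985578, -0.7390209 ]))
['side'] 3.141592653589793 (np.float64(0.38137082601054484), array([ 0.51389317, -0.458417  ,  2.35067029]))
['scene', 'side'] 0 (np.float64(0.8122739375062795), array([ 0.50658239, -0.46156179, -0.79024931]))
['scene', 'side'] 3.141592653589793 (np.float64(0.9634665802080598), array([ 0.50636869, -0.45621941,  2.41658111]))
```

View pics/ov_side_a.png

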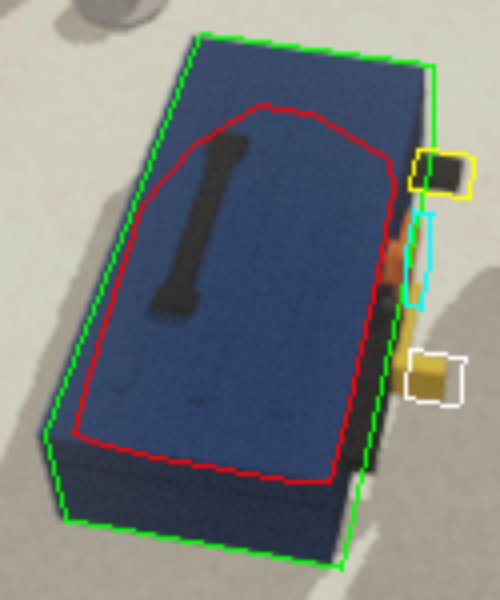

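View pics/ovw_side_a.png

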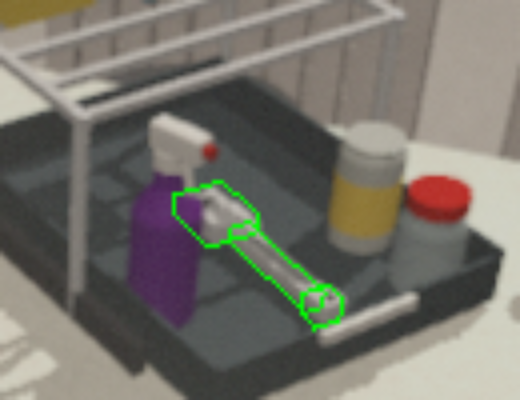

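View pics/ovw_scene_a.png

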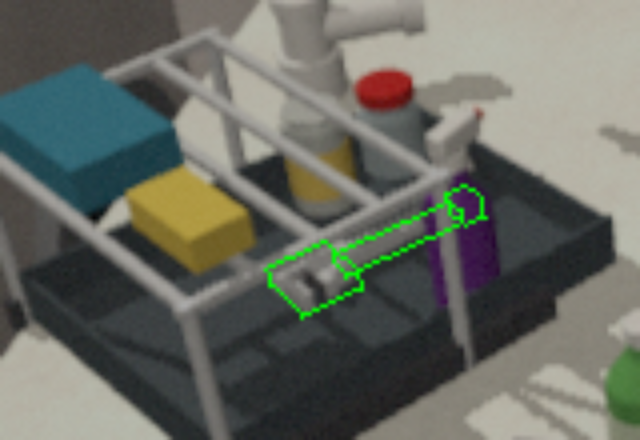

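```bash
python3 - <<'E'
import numpy as np,cv2
c=np.load('side0.npz')['color']; h=cv2.cvtColor(c,cv2.COLOR_RGB2HSV)
for v,u in [(235,240),(300,220),(345,240),(350,260),(270,270),(240,275)]: print(v,u,c[v,u],h[v,u])
E
sed -i "s/m=(h\[...,0\]>105)&(h\[...,0\]<130)&(h\[...,1\]>120)/m=(h[...,0]>103)\&(h[...,0]<135)\&(h[...,1]>110)\&(h[...,2]>15)/" fit.py
sed -i "s/r=minimize(cost,\[.59/r=minimize(cost,[.57/;s/\[\[.59,.19,.19\],/[[.57,.19,.19],/" fit.py
python3 fit.py | head -3
```

```text
235 240 [ 58  74 105] [110 114 105]
300 220 [ 48  66 101] [110 134 101]
345 240 [42 50 67] [110  95  67]
350 260 [41 50 66] [109  97  66]
270 270 [ 52  69 103] [110 126 103]
240 275 [ 59  75 105] [110 112 105]
['scene'] [0.5653 0.1978 0.1819] 0.034554973821989576
['side'] [0.5863 0.1621 0.1868] 0.1625684652138445
['scene', 'side'] [0.5697 0.1943 0.1751] 0.25139663545109625
```

```bash

sed -i "s/(h\[...,1\]>110)/(h[...,1]>75)/" fit.py
sed -i "s/hull=cv2/m=cv2.morphologyEx(m,cv2.MORPH_OPEN,np.ones((5,5)));hull=cv2/" fit.py
python3 - <<'E'
from ov import *
ov(cs,[.5124,-.4599,-.739],'b')
E
```

```text
['scene'] [0.5653 0.1978 0.1819] 0.03183246073298429
['side'] [0.5727 0.1974 0.2194] 0.0600328048113723
['scene', 'side'] [0.5691 0.1979 0.1836] 0.10232471216949934
['side'] 0 (np.float64(0.29026217228464424), array([ 0.51245148, -0.45985578, -0.7390209 ]))
['side'] 3.141592653589793 (np.float64(0.38137082601054484), array([ 0.51389317, -0.458417  ,  2.35067029]))
['scene', 'side'] 0 (np.float64(0.8122739375062795), array([ 0.50658239, -0.46156179, -0.79024931]))
['scene', 'side'] 3.141592653589793 (np.float64(0.9634665802080598), array([ 0.50636869, -0.45621941,  2.41658111]))
```

View pics/ov_side_b.png

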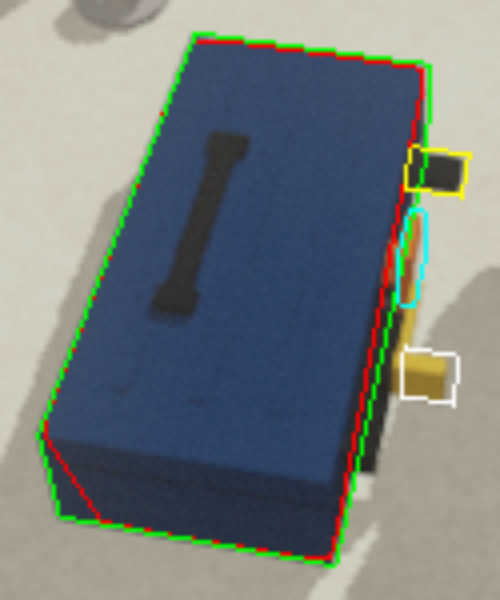

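View pics/ov_scene_b.png

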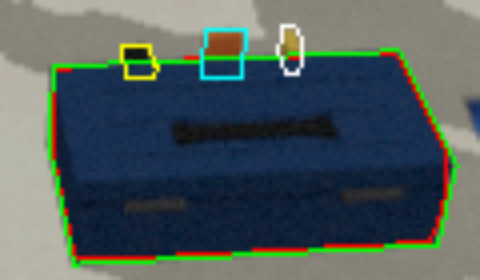

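The model overlay fits the case in both views to within about 3-5 mm. Next I'll move over the case front and check with the wrist camera.

Call:
{"method": "drive_tool", "body": {"moves": [[[0, 2, 4, 0, 0, 0, 0], [0, 4, 8, 0, 0, 0, 0], [0, 6, 12, 0, 0, 0, 0], [0, 8, 16, 0, 0, 0, 0], [0, 10, 20, 0, 0, 0, 0], [0, 12, 24, 0, 0, 0, 0], [0, 14, 28, 0, 0, 0, 0], [0, 15, 31, 0, 0, 0, 0]]]}}

```text
time: 2.32
position: [0.3124, -0.1968, 0.4049]
ee_rot: [0.0, 0.987, 0.16, 0.0]
contact_force: [1.4, -0.8, 0.6]
finger_gap: 1.0
```

Call:
{"method": "drive_tool", "body": {"moves": [[[0, 2, 4, 0, 0, 0, -2], [0, 3, 8, 0, 0, 0, -4], [0, 4, 12, 0, 0, 0, -6], [0, 5, 16, 0, 0, 0, -8], [0, 6, 20, 0, 0, 0, -8], [0, 7, 24, 0, 0, 0, -8], [0, 8, 28, 0, 0, 0, -8], [0, 9, 31, 0, 0, 0, -8]]]}}

```text
time: 2.98
position: [0.4017, 0.1145, 0.405]
ee_rot: [-0.0, 0.996, 0.092, 0.0]
contact_force: [1.2, -0.7, -0.4]
finger_gap: 1.002
```

Call:
{"method": "drive_tool", "body": {"moves": [[[0, 1, 4, 0, 0, 0, 0], [0, 1, 8, -1, 0, 0, 0], [0, 1, 11, -3, 0, 0, 0], [0, 1, 11, -3, 0, 0, 0], [0, 1, 11, -3, 0, 0, 0], [0, 1, 11, -3, 0, 0, 0]]]}}

```text
time: 3.48
position: [0.4221, 0.1767, 0.3746]
ee_rot: [-0.015, 0.993, 0.113, -0.002]
contact_force: [0.1, 0.5, 0.3]
finger_gap: 1.003
```

```bash
cat >> h.py <<'E'
def wproj(c,P):
    K=np.array(c['intrinsics']);T=np.array(c['world_from_camera'])
    Q=(np.asarray(P)-T[:3,3])@T[:3,:3]
    th=np.arctan2(np.hypot(Q[:,0],Q[:,1]),Q[:,2]);ph=np.arctan2(Q[:,1],Q[:,0])
    return np.stack([K[0,0]*th*np.cos(ph)+K[0,2],K[1,1]*th*np.sin(ph)+K[1,2]],-1)
def wpts(c):
    K=np.array(c['intrinsics']);T=np.array(c['world_from_camera']);z=c['range_z']
    v,u=np.indices(z.shape);x=(u-K[0,2])/K[0,0];y=(v-K[1,2])/K[1,1];r=np.hypot(x,y)+1e-9
    k=np.tan(np.minimum(r,1.5))/r
    P=np.stack([x*k*z,y*k*z,z],-1);W=P@T[:3,:3].T+T[:3,3];W[z==0]=np.nan;return W
def wov(c,fn,boxes,pose):
    i=c['color'][:,:,::-1].copy()
    for B,col in boxes:
        h=cv2.convexHull(np.round(wproj(c,tf(*pose,B))*S).astype(np.int32));cv2.polylines(i,[h],True,col,1,shift=4)
    cv2.imwrite('pics/'+fn,i)
CASE=[(box(-.08,.08,-.155,.155,.0879,.088),(0,255,0)),(box(-.132,-.102,.062,.074,.052,.082),(255,255,255)),(box(-.116,-.08,-.087,-.063,.07,.082),(0,255,255)),(box(-.1,-.09,-.017,.017,.086,.106),(255,255,0))]
E
python3 - <<'E'
from h import *
s=ctrl.get_state();print(s['time'],s['position'].round(4),s['ee_rot'].round(3),s['joints'].round(2))
c=snap('wrist','w1.png');np.savez('wrist1.npz',**c)
wov(c,'w1o.png',CASE,[.569,.198,.184])
E
```

```text
3.4833 [0.4221 0.1767 0.3746] [-0.015  0.993  0.113 -0.002] [ 0.23  0.18 -0.38  1.01  0.03  3.14]
```

View pics/w1o.png

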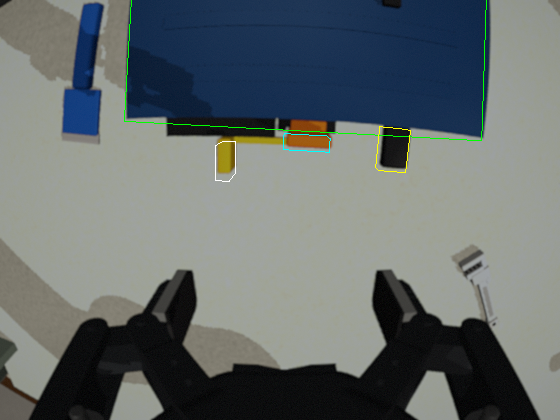

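Joint 6 sits at its limit, so I'll turn the tool half round the other way.

Call:
{"method": "drive_tool", "body": {"moves": [[[0, 0, 0, 0, 0, 0, 7], [0, 0, 0, 0, 0, 0, 14], [0, 0, 0, 0, 0, 0, 21], [0, 0, 0, 0, 0, 0, 28], [0, 0, 0, 0, 0, 0, 35], [0, 0, 0, 0, 0, 0, 42], [0, 0, 0, 0, 0, 0, 49], [0, 0, 0, 0, 0, 0, 56]]]}}

```text
time: 4.2
position: [0.4224, 0.1763, 0.3756]
ee_rot: [-0.012, 0.823, 0.569, -0.009]
contact_force: [-0.2, -0.5, 0.2]
finger_gap: 0.997
```

Call:
{"method": "drive_tool", "body": {"moves": [[[0, 0, 0, 0, 0, 0, 7], [0, 0, 0, 0, 0, 0, 14], [0, 0, 0, 0, 0, 0, 21], [0, 0, 0, 0, 0, 0, 28], [0, 0, 0, 0, 0, 0, 35], [0, 0, 0, 0, 0, 0, 42], [0, 0, 0, 0, 0, 0, 49], [0, 0, 0, 0, 0, 0, 56]]]}}

```text
time: 4.87
position: [0.4224, 0.1763, 0.3756]
ee_rot: [-0.006, 0.459, 0.888, -0.014]
contact_force: [-1.0, 0.0, -0.5]
finger_gap: 0.999
```

Call:
{"method": "drive_tool", "body": {"moves": [[[0, 0, 0, 0, 0, 0, 7], [0, 0, 0, 0, 0, 0, 14], [0, 0, 0, 0, 0, 0, 21], [0, 0, 0, 0, 0, 0, 28], [0, 0, 0, 0, 0, 0, 35], [0, 0, 0, 0, 0, 0, 42], [0, 0, 0, 0, 0, 0, 49], [0, 0, 0, 0, 0, 0, 56]]]}}

```text
time: 5.53
position: [0.4224, 0.1763, 0.3756]
ee_rot: [0.001, -0.011, 1.0, -0.015]
contact_force: [-0.4, -0.2, -0.0]
finger_gap: 1.001
```

```bash
cat >> h.py <<'E'
def st():
    s=ctrl.get_state();q=s['ee_rot'];w,x,y,z=q
    ty=np.array([2*(x*y-w*z),1-2*(x*x+z*z),2*(y*z+w*x)]);tz=np.array([2*(x*z+w*y),2*(y*z-w*x),1-2*(x*x+y*y)])
    print('t',round(s['time'],2),'tcp',s['position'].round(4),'jawyaw',round(np.degrees(np.arctan2(ty[1],ty[0]))%180,2),'tz',tz.round(3),'gp',(s['position']+.155*tz).round(4),'q',s['joints'].round(2),'F',s['contact_force'].round(1),'gap',round(s['finger_gap'],3))
    return s
E
python3 - <<'E'
from h import *
st()
E
```

```text
t 5.53 tcp [0.4224 0.1763 0.3756] jawyaw 91.3 tz [ 0.003 -0.031 -1.   ] gp [0.4228 0.1715 0.2207] q [ 0.25  0.19 -0.37  1.02 -0.03  0.22] F [-0.4 -0.2 -0. ] gap 1.001
```

Call:
{"method": "drive_tool", "body": {"moves": [[[0, -1, 2, -1, 0.9, 0.1, 4.6], [0, -2, 4, -2, 1.8, 0.2, 9.2], [0, -2, 4, -2, 1.8, 0.2, 9.2], [0, -2, 4, -2, 1.8, 0.2, 9.2]]]}}

```text
time: 5.87
position: [0.402, 0.2168, 0.3551]
ee_rot: [0.0, -0.089, 0.996, 0.0]
contact_force: [0.3, -0.2, -0.0]
finger_gap: 0.998
```

```bash
python3 - <<'E'
from h import *
st()
c=snap('wrist','w2.png');np.savez('wrist2.npz',**c)
wov(c,'w2o.png',CASE,[.573,.198,.184])
E
```

```text
t 5.87 tcp [0.402  0.2168 0.3551] jawyaw 100.23 tz [ 0.  0. -1.] gp [0.402  0.2169 0.2001] q [ 0.33  0.2  -0.41  0.96  0.    0.16] F [ 0.3 -0.2 -0. ] gap 0.998
```

View pics/w2o.png

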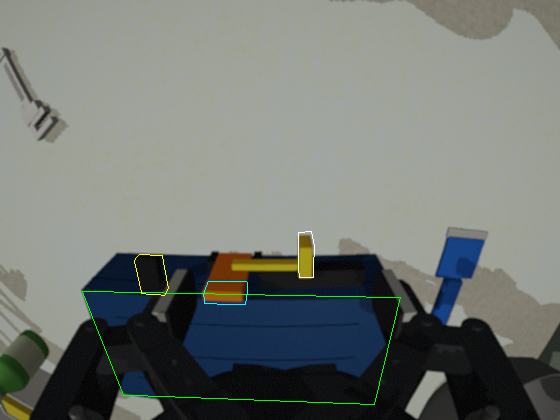

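The wrist view matches the model within about 2 mm: knob at (307,257), latch at (225,292), tab at (151,275). I'll go to the catch.

Call:
{"method": "drive_tool", "body": {"moves": [[[120, 4, 2.6, 0, 0, 0, 0.3], [120, 4.5, 2.6, -3, 0, 0, 0.3], [120, 4.5, 2.6, -6, 0, 0, 0.3], [120, 4.5, 2.6, -9, 0, 0, 0.3], [120, 4.5, 2.6, -11, 0, 0, 0.3], [120, 4.5, 2.6, -12, 0, 0, 0.3], [120, 4.5, 2.6, -13, 0, 0, 0.3], [120, 4.5, 2.6, -13, 0, 0, 0.3]]]}}

```text
time: 6.58
position: [0.446, 0.2419, 0.2238]
ee_rot: [-0.002, -0.091, 0.996, -0.0]
contact_force: [-8.0, -1.3, -6.0]
finger_gap: 0.529
```

```bash
python3 - <<'E'
from h import *
st()
c=snap('wrist','w3.png');c=snap('side','s3.png')
E
```

```text
t 6.58 tcp [0.446  0.2419 0.2238] jawyaw 100.44 tz [-0.004 -0.001 -1.   ] gp [0.4453 0.2419 0.0688] q [ 0.35  0.44 -0.46  0.67  0.    0.17] F [-8.  -1.3 -6. ] gap 0.529
```

View pics/w3.png

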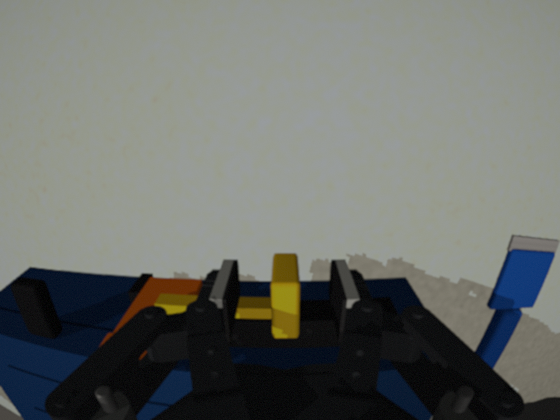

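The knob stands midway between the fingers, at (286,295). I'll close on it.

Call:
{"method": "drive_tool", "body": {"moves": [[[180, 0, 0, 0, 0, 0, 0], [230, 0, 0, 0, 0, 0, 0], [255, 0, 0, 0, 0, 0, 0], [255, 0, 0, 0, 0, 0, 0], [255, 0, 0, 0, 0, 0, 0], [255, 0, 0, 0, 0, 0, 0]]]}}

```text
time: 7.18
position: [0.4458, 0.2423, 0.2254]
ee_rot: [-0.002, -0.091, 0.996, 0.001]
contact_force: [-13.0, 0.2, 8.8]
finger_gap: 0.135
```

Call:
{"method": "drive_tool", "body": {"moves": [[[255, -0.3, 0.5, 0, 0, 0, 0], [255, -0.4, 1.0, 0, 0, 0, 0], [255, -0.5, 1.5, 0, 0, 0, 0], [255, -0.6, 2.0, 0, 0, 0, 0], [255, -0.7, 2.4, 0, 0, 0, 0], [255, -0.7, 2.6, 0, 0, 0, 0], [255, -0.7, 2.6, 0, 0, 0, 0]]]}}

```text
time: 7.77
position: [0.4402, 0.2686, 0.2253]
ee_rot: [-0.0, -0.091, 0.996, -0.001]
contact_force: [-5.0, -7.0, 9.3]
finger_gap: 0.13
```

```bash
python3 - <<'E'
from h import *
st()
c=snap('wrist','w4.png');
E
```

```text
t 7.77 tcp [0.4402 0.2686 0.2253] jawyaw 100.49 tz [-0.    -0.002 -1.   ] gp [0.4402 0.2683 0.0703] q [ 0.41  0.45 -0.44  0.68 -0.    0.22] F [-5.  -7.   9.3] gap 0.13
```

View pics/w4.png

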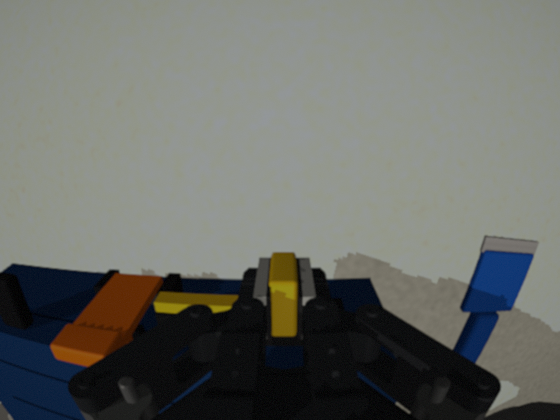

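Call:
{"method": "drive_tool", "body": {"moves": [[[120, 0, 0, 0, 0, 0, 0], [110, 0, 0, 0, 0, 0, 0], [75, 0, 0, 0, 0, 0, 0], [75, 0, 0, 3, 0, 0, 0], [75, 0, 0, 7, 0, 0, 0], [75, 1.5, -3, 8, 0, 0, 0], [75, 3, -6, 8, 0, 0, 0], [75, 3.8, -8.9, 8, 0, 0, 0]]]}}

```text
time: 8.48
position: [0.4808, 0.1793, 0.3069]
ee_rot: [0.003, -0.092, 0.996, 0.0]
contact_force: [0.1, -0.5, -0.0]
finger_gap: 0.71
```

Call:
{"method": "drive_tool", "body": {"moves": [[[75, 0, 0, 0, 0, 0, 0], [75, 0, 0, -2, 0, 0, 0], [75, 0, 0, -3.5, 0, 0, 0], [75, 0, 0, -4.8, 0, 0, 0], [75, 0, 0, -4.8, 0, 0, 0]]]}}

```text
time: 8.9
position: [0.478, 0.18, 0.2551]
ee_rot: [-0.001, -0.092, 0.996, 0.0]
contact_force: [-1.0, 0.4, 0.1]
finger_gap: 0.704
```

```bash
python3 - <<'E'
from h import *
st()
c=snap('wrist','w5.png');
E
```

```text
t 8.9 tcp [0.478  0.18   0.2551] jawyaw 100.52 tz [-0.001  0.    -1.   ] gp [0.4778 0.18   0.1001] q [ 0.22  0.4  -0.42  0.75  0.    0.03] F [-1.   0.4  0.1] gap 0.704
```

View pics/w5.png

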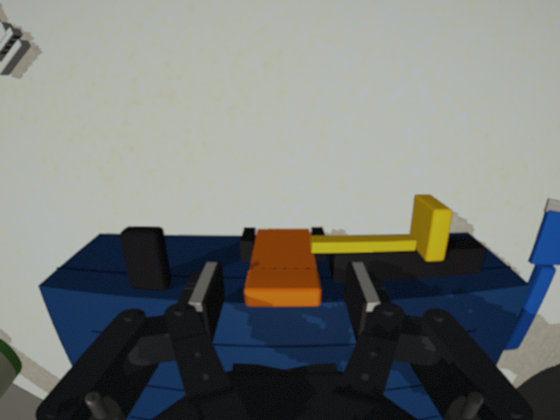

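The catch is back at (430,225), its tongue clear of the latch. The latch thumb end at (283,290) is between the pads, so I'll close.

Call:
{"method": "drive_tool", "body": {"moves": [[[120, 0, 0, 0, 0, 0, 0], [200, 0, 0, 0, 0, 0, 0], [255, 0, 0, 0, 0, 0, 0], [255, 0, 0, 0, 0, 0, 0], [255, 0, 0, 0, 0, 0, 0], [255, 0, 0, 0, 0, 0, 0]]]}}

```text
time: 9.45
position: [0.479, 0.18, 0.2581]
ee_rot: [0.001, -0.092, 0.996, -0.0]
contact_force: [-1.2, -4.5, 5.5]
finger_gap: 0.384
```

```bash
python3 - <<'E'
from h import *
st()
c,s=np.cos(.184),np.sin(.184)
v=np.array([.016,.070]);r=np.hypot(*v);p0=np.arctan2(*v)
for t in np.arange(0,1.31,.1):
    d=r*(np.sin(p0+t)-np.sin(p0)); z=r*(np.cos(p0+t)-np.cos(p0))
    print(round(t,2),'dx %.2f dy %.2f dz %.2f'%(-d*c*100,-d*s*100,z*100))
E
```

```text
t 9.45 tcp [0.479  0.18   0.2581] jawyaw 100.54 tz [ 0.003  0.    -1.   ] gp [0.4794 0.18   0.1031] q [ 0.22  0.4  -0.42  0.75 -0.    0.03] F [-1.2 -4.5  5.5] gap 0.384
0.0 dx -0.00 dy -0.00 dz 0.00
0.1 dx -0.68 dy -0.13 dz -0.19
0.2 dx -1.34 dy -0.25 dz -0.46
0.3 dx -1.96 dy -0.37 dz -0.79
0.4 dx -2.56 dy -0.48 dz -1.18
0.5 dx -3.11 dy -0.58 dz -1.62
0.6 dx -3.61 dy -0.67 dz -2.13
0.7 dx -4.06 dy -0.76 dz -2.68
0.8 dx -4.46 dy -0.83 dz -3.27
0.9 dx -4.80 dy -0.89 dz -3.90
1.0 dx -5.07 dy -0.94 dz -4.56
1.1 dx -5.27 dy -0.98 dz -5.25
1.2 dx -5.41 dy -1.01 dz -5.95
1.3 dx -5.48 dy -1.02 dz -6.67
```

Call:
{"method": "drive_tool", "body": {"moves": [[[255, -0.7, -0.1, -0.2, 0, 0, 0], [255, -1.3, -0.3, -0.5, 0, 0, 0], [255, -2, -0.4, -0.8, 0, 0, 0], [255, -2.6, -0.5, -1.2, 0, 0, 0], [255, -3.1, -0.6, -1.6, 0, 0, 0], [255, -3.6, -0.7, -2.1, 0, 0, 0], [255, -4.1, -0.8, -2.7, 0, 0, 0], [255, -4.5, -0.8, -3.3, 0, 0, 0]]]}}

```text
time: 10.12
position: [0.4331, 0.1716, 0.2254]
ee_rot: [0.001, -0.092, 0.996, -0.001]
contact_force: [-6.0, -6.3, 15.0]
finger_gap: 0.386
```

Call:
{"method": "drive_tool", "body": {"moves": [[[255, -0.3, -0.1, -0.6, 0, 0, 0], [255, -0.6, -0.1, -1.3, 0, 0, 0], [255, -0.8, -0.2, -2, 0, 0, 0], [255, -0.9, -0.2, -2.7, 0, 0, 0], [255, -0.9, -0.2, -2.7, 0, 0, 0]]]}}

```text
time: 10.53
position: [0.4216, 0.1691, 0.196]
ee_rot: [-0.003, -0.092, 0.996, -0.001]
contact_force: [-12.0, -6.5, 7.9]
finger_gap: 0.383
```

```bash
python3 - <<'E'
from h import *
st()
c=snap('side','s6.png');
cv2.imwrite('pics/s6z.png',cv2.resize(c['color'][200:370,180:380,::-1],None,fx=3,fy=3))
E
```

```text
t 10.53 tcp [0.4216 0.1691 0.196 ] jawyaw 100.53 tz [-0.005 -0.003 -1.   ] gp [0.4208 0.1686 0.041 ] q [ 0.22  0.41 -0.63  0.54 -0.    0.04] F [-12.   -6.5   7.9] gap 0.383
```

View pics/s6z.png

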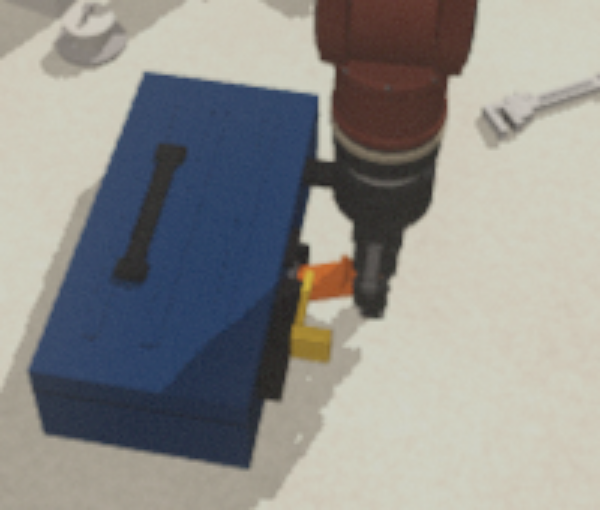

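The latch is out: orange at (325,280) in the crop, lying outward. I'll release it and go to the tab.

Call:
{"method": "drive_tool", "body": {"moves": [[[120, 0, 0, 0, 0, 0, 0], [85, 0, 0, 0, 0, 0, 0], [85, 0, 0, 0, 0, 0, 0], [85, 0, 0, 4, 0, 0, 0], [85, 0, 0, 8, 0, 0, 0], [85, 0, 0, 11, 0, 0, 0], [85, 3, -3, 11, 0, 0, 0], [85, 5.7, -6.5, 11, 0, 0, 0]]]}}

```text
time: 11.25
position: [0.4809, 0.1085, 0.3097]
ee_rot: [0.003, -0.094, 0.996, 0.001]
contact_force: [1.4, 0.7, 0.6]
finger_gap: 0.67
```

Call:
{"method": "drive_tool", "body": {"moves": [[[85, 0, 0, 0, 0, 0, 0], [85, 0, 0, -2.5, 0, 0, 0], [85, 0, 0, -5, 0, 0, 0], [85, 0, 0, -6.5, 0, 0, 0], [85, 0, 0, -7.4, 0, 0, 0], [85, 0, 0, -7.4, 0, 0, 0]]]}}

```text
time: 11.75
position: [0.4788, 0.1076, 0.2313]
ee_rot: [-0.001, -0.092, 0.996, 0.0]
contact_force: [-0.7, 0.3, -0.1]
finger_gap: 0.664
```

```bash
python3 - <<'E'
from h import *
st()
c=snap('wrist','w7.png');
c,s=np.cos(.184),np.sin(.184)
v=np.array([-.188,.014])
for t in np.arange(0,1.66,.15):
    R=np.array([[np.cos(t),np.sin(t)],[-np.sin(t),np.cos(t)]])@v-v
    print(round(t,2),'dx %.2f dy %.2f dz %.2f'%(R[0]*c*100,R[0]*s*100,R[1]*100))
E
```

```text
t 11.75 tcp [0.4788 0.1076 0.2313] jawyaw 100.55 tz [-0.002  0.001 -1.   ] gp [0.4785 0.1077 0.0763] q [ 0.07  0.4  -0.5   0.67  0.   -0.11] F [-0.7  0.3 -0.1] gap 0.664
0.0 dx 0.00 dy 0.00 dz 0.00
0.15 dx 0.41 dy 0.08 dz 2.79
0.3 dx 1.23 dy 0.23 dz 5.49
0.45 dx 2.44 dy 0.45 dz 8.04
0.6 dx 4.01 dy 0.75 dz 10.37
0.75 dx 5.90 dy 1.10 dz 12.44
0.9 dx 8.07 dy 1.50 dz 14.20
1.05 dx 10.48 dy 1.95 dz 15.60
1.2 dx 13.07 dy 2.43 dz 16.63
1.35 dx 15.78 dy 2.94 dz 17.25
1.5 dx 18.55 dy 3.45 dz 17.45
1.65 dx 21.32 dy 3.97 dz 17.23
```

View pics/w7.png

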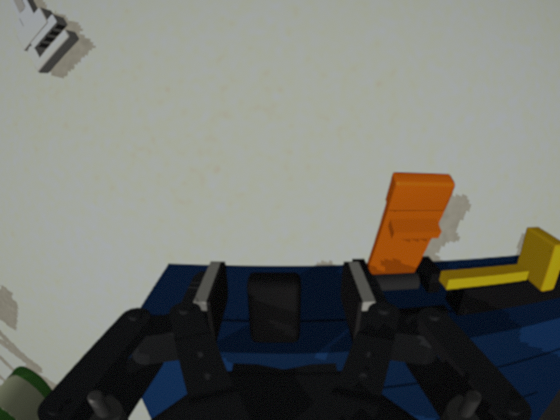

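The tab at (274,300) is between the pads, a few mm off centre. The latch lies out at (415,220).

Call:
{"method": "drive_tool", "body": {"moves": [[[120, 0, -0.3, 0, 0, 0, 0], [180, 0, -0.3, 0, 0, 0, 0], [255, 0, -0.3, 0, 0, 0, 0], [255, 0, -0.3, 0, 0, 0, 0], [255, 0, -0.3, 0, 0, 0, 0], [255, 0, -0.3, 0, 0, 0, 0]]]}}

```text
time: 12.3
position: [0.48, 0.1039, 0.2339]
ee_rot: [0.001, -0.092, 0.996, -0.001]
contact_force: [-0.3, -6.2, 6.2]
finger_gap: 0.265
```

Call:
{"method": "drive_tool", "body": {"moves": [[[255, 0.2, 0, 1.4, 0, 0, 0], [255, 0.4, 0.1, 2.8, 0, 0, 0], [255, 0.8, 0.2, 4.2, 0, 0, 0], [255, 1.2, 0.2, 5.5, 0, 0, 0], [255, 1.8, 0.3, 6.8, 0, 0, 0], [255, 2.4, 0.5, 8, 0, 0, 0], [255, 3.2, 0.6, 9.2, 0, 0, 0], [255, 4, 0.8, 10.4, 0, 0, 0]]]}}

```text
time: 12.97
position: [0.5202, 0.1117, 0.3375]
ee_rot: [0.001, -0.091, 0.996, -0.001]
contact_force: [10.7, -7.6, -14.1]
finger_gap: 0.263
```

```bash
python3 - <<'E'
from h import *
st()
E
```

```text
t 12.97 tcp [0.5202 0.1117 0.3375] jawyaw 100.49 tz [ 0.002 -0.002 -1.   ] gp [0.5206 0.1113 0.1825] q [ 0.07  0.35 -0.25  0.97 -0.   -0.11] F [ 10.7  -7.6 -14.1] gap 0.263
```

Holding and rising. Continuing the arc (remaining from θ=0.6).

Call:
{"method": "drive_tool", "body": {"moves": [[[255, 0.9, 0.2, 1.1, 0, 0, 0], [255, 1.9, 0.4, 2.1, 0, 0, 0], [255, 2.9, 0.5, 3, 0, 0, 0], [255, 4.1, 0.8, 3.8, 0, 0, 0], [255, 5.3, 1, 4.6, 0, 0, 0], [255, 6.5, 1.2, 5.2, 0, 0, 0], [255, 7.8, 1.5, 5.8, 0, 0, 0], [255, 9.1, 1.7, 6.3, 0, 0, 0]]]}}

```text
time: 13.63
position: [0.6103, 0.1285, 0.3992]
ee_rot: [-0.001, -0.091, 0.996, -0.001]
contact_force: [1.6, -6.1, -12.6]
finger_gap: 0.262
```

Call:
{"method": "drive_tool", "body": {"moves": [[[255, 1.4, 0.3, 0.3, 0, 0, 0], [255, 2.7, 0.5, 0.6, 0, 0, 0], [255, 4.1, 0.8, 0.8, 0, 0, 0], [255, 5.5, 1, 0.8, 0, 0, 0], [255, 6.8, 1.3, 0.8, 0, 0, 0], [255, 7.7, 1.4, 0.7, 0, 0, 0], [255, 7.7, 1.4, 0.7, 0, 0, 0]]]}}

```text
time: 14.22
position: [0.6882, 0.1429, 0.4061]
ee_rot: [-0.0, -0.091, 0.996, -0.0]
contact_force: [0.8, -5.2, -3.3]
finger_gap: 0.261
```

```bash
python3 - <<'E'
from h import *
st()
c=snap('side','s8.png')
E
```

```text
t 14.22 tcp [0.6882 0.1429 0.4061] jawyaw 100.49 tz [-0.    -0.001 -1.   ] gp [0.6881 0.1427 0.2511] q [ 0.1   0.65  0.43  1.35 -0.   -0.08] F [ 0.8 -5.2 -3.3] gap 0.261
```

View pics/s8.png

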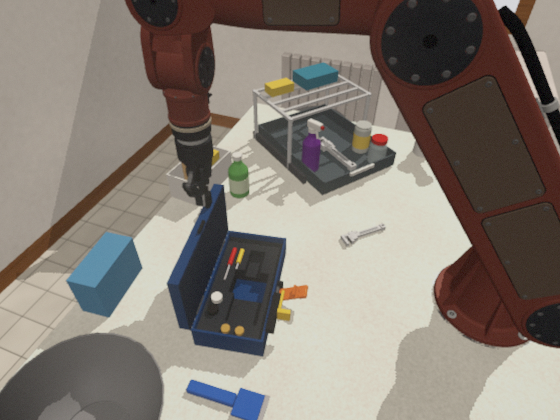

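The lid stands upright and the interior shows. I'll release, rise, and swing over to the drawer.

Call:
{"method": "drive_tool", "body": {"moves": [[[150, 0, 0, 0, 0, 0, 0], [100, 0, 0, 0, 0, 0, 0], [100, 0, 0, 0, 0, 0, 0], [100, 0, 0, 2, 0, 0, 0], [100, 0, 0, 5, 0, 0, 0], [100, -1, 0, 8, 0, 0, 0], [100, -4, -1, 8, 0, 0, 0], [100, -7, -2, 8, 0, 0, 0]]]}}

```text
time: 14.93
position: [0.6176, 0.1241, 0.4892]
ee_rot: [0.004, -0.092, 0.996, 0.001]
contact_force: [0.5, 0.1, 0.3]
finger_gap: 0.611
```

Call:
{"method": "drive_tool", "body": {"moves": [[[100, -1.5, -3, 0, 0, 0, -4], [100, -3, -6, 0, 0, 0, -8], [100, -4.5, -9, 0, 0, 0, -12], [100, -6, -12, 0, 0, 0, -16], [100, -7.5, -15, 0, 0, 0, -20], [100, -9, -18, 0, 0, 0, -24], [100, -10.5, -21, 0, 0, 0, -28], [100, -12, -24, 0, 0, 0, -32]]]}}

```text
time: 15.6
position: [0.496, -0.1171, 0.4874]
ee_rot: [0.001, 0.187, 0.982, 0.0]
contact_force: [0.5, -0.5, -0.3]
finger_gap: 0.606
```

Call:
{"method": "drive_tool", "body": {"moves": [[[100, -1.5, -3, -1, 0, 0, -4], [100, -3, -6, -2, 0, 0, -8], [100, -4.5, -9, -3, 0, 0, -12], [100, -6, -12, -5, 0, 0, -16], [100, -7, -15, -7, 0, 0, -20], [100, -8, -18, -8, 0, 0, -21], [100, -9, -20, -8, 0, 0, -21], [100, -9, -20, -8, 0, 0, -21]]]}}

```text
time: 16.27
position: [0.4057, -0.319, 0.4064]
ee_rot: [0.0, 0.364, 0.932, -0.0]
contact_force: [-0.5, 0.2, -0.5]
finger_gap: 0.607
```

```bash
python3 - <<'E'
from h import *
st()
c=snap('wrist','w9.png');np.savez('wrist9.npz',**c)
z0=.014
WR=[(box(-.105,-.083,-.013,.013,z0,z0+.022),(0,255,0)),(box(-.083,.04,-.01,.01,z0+.004,z0+.018),(0,255,0)),(box(.04,.10,-.02,.034,z0,z0+.022),(0,255,0))]
wov(c,'w9o.png',WR,[.5124,-.4599,-.739])
c=snap('side','s9.png')
E
```

```text
t 16.27 tcp [ 0.4057 -0.319   0.4064] jawyaw 47.37 tz [ 0.001 -0.001 -1.   ] gp [ 0.4058 -0.3191  0.2514] q [-0.81  0.27 -0.17  1.12 -0.   -0.06] F [-0.5  0.2 -0.5] gap 0.607
```

View pics/w9o.png

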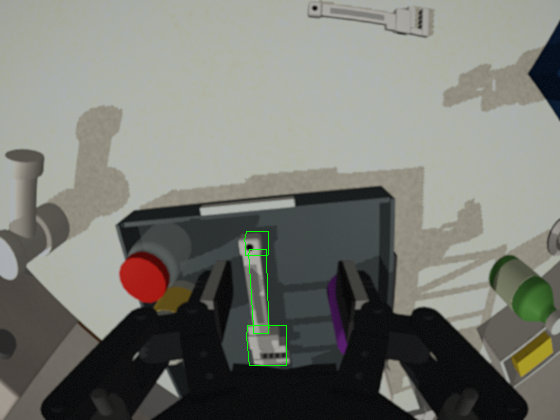

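View pics/s9.png

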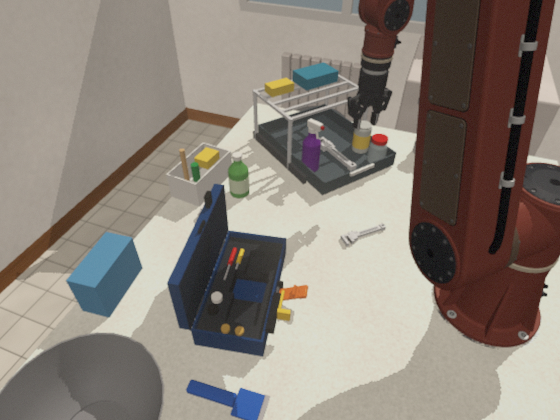

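```bash
python3 - <<'E'
from h import *
a=cv2.imread('pics/w9.png')
cv2.imwrite('pics/w9z.png',cv2.resize(a[210:380,200:340],None,fx=4,fy=4,interpolation=cv2.INTER_CUBIC)[:600])
c=dict(np.load('wrist9.npz'));W=wpts(c)
for u,v in [(250,245),(255,280),(258,310),(265,345),(268,358),(290,280)]: print(u,v,W[v-2:v+3,u-2:u+3].reshape(-1,3).mean(0).round(4))
E
```

```text
250 245 [ 0.4366 -0.4001  0.036 ]
255 280 [ 0.4755 -0.431   0.0323]
258 310 [ 0.5108 -0.4609  0.0321]
265 345 [nan nan nan]
268 358 [ 0.5835 -0.5136  0.0318]
290 280 [ 0.513  -0.4066  0.0137]
```

View pics/w9z.png

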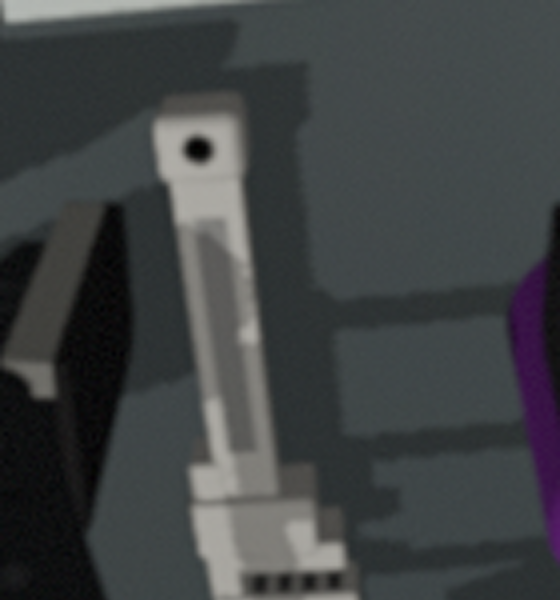

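```bash
cat >> h.py <<'E'
def wray(c,u,v,z):
    K=np.array(c['intrinsics']);T=np.array(c['world_from_camera'])
    x=(u-K[0,2])/K[0,0];y=(v-K[1,2])/K[1,1];r=np.hypot(x,y)
    d=T[:3,:3]@np.array([np.sin(r)*x/r,np.sin(r)*y/r,np.cos(r)]); o=T[:3,3]
    return o+d*(z-o[2])/d[2]
E
python3 - <<'E'
from h import *
c=dict(np.load('wrist9.npz'))
t=wray(c,249.8,247.2,.036);a=wray(c,258.8,297.5,.032);b=wray(c,261,330,.032)
print(t,a,b,[np.degrees(np.arctan2(*(p-t)[[1,0]])) for p in(a,b)])
W=wpts(c);P=W[(W[...,2]>.1)&(W[...,2]<.25)]
for n,t in [('jar',(150,280)),('post?',(225,290))]:
  pass
m=c['color'];h=cv2.cvtColor(m,cv2.COLOR_RGB2HSV)
red=(h[...,0]<8)&(h[...,1]>180)&(h[...,2]>120); p=W[red];p=p[~np.isnan(p[:,0])]
print('jarcap',p.mean(0),np.percentile(p,[2,98],axis=0).round(3).tolist())
E
```

```text
[ 0.43843577 -0.40223333  0.036     ] [ 0.49734581 -0.44608744  0.032     ] [ 0.53787812 -0.48233574  0.032     ] [np.float64(-36.66492108221196), np.float64(-38.85200131780743)]
jarcap [ 0.37070895 -0.48333115  0.10830091] [[0.347, -0.507, 0.107], [0.394, -0.461, 0.11]]
```

```bash
python3 - <<'E'
from h import *
for n in('side','scene'):
    c=np.load(n+'0.npz');W=pts(c);m=(W[...,2]>.186)&(W[...,2]<.21)&(W[...,0]<.8)&(W[...,0]>.35)&(W[...,1]<-.25)
    P=W[m]; v=np.array([.766,-.643]); s=(P[:,:2]-[.44,-.403])@v; o=np.argsort(s)
    print(n,len(P));print(np.c_[P[o][::max(1,len(P)//25)],s[o][::max(1,len(P)//25)]].round(3))
E
```

```text
side 2007
[[ 0.538 -0.335  0.193  0.032]
 [ 0.582 -0.359  0.195  0.081]
 [ 0.628 -0.365  0.193  0.119]
 [ 0.538 -0.479  0.189  0.124]
 [ 0.454 -0.588  0.197  0.13 ]
 [ 0.529 -0.507  0.196  0.135]
 [ 0.474 -0.621  0.19   0.166]
 [ 0.483 -0.627  0.193  0.177]
 [ 0.57  -0.531  0.191  0.182]
 [ 0.503 -0.618  0.197  0.187]
 [ 0.575 -0.545  0.195  0.195]
 [ 0.73  -0.415  0.194  0.23 ]
 [ 0.653 -0.516  0.198  0.236]
 [ 0.704 -0.463  0.194  0.241]
 [ 0.676 -0.506  0.194  0.247]
 [ 0.647 -0.563  0.207  0.261]
 [ 0.593 -0.636  0.204  0.267]
 [ 0.731 -0.485  0.205  0.275]
 [ 0.773 -0.449  0.192  0.285]
 [ 0.583 -0.704  0.188  0.303]
 [ 0.381 -1.541  0.197  0.686]
 [ 0.464 -1.534  0.194  0.746]
 [ 0.527 -1.55   0.192  0.804]
 [ 0.617 -1.548  0.198  0.871]
 [ 0.711 -1.538  0.204  0.938]
 [ 0.797 -1.54   0.194  1.005]]
scene 1604
[[ 0.537 -0.338  0.191  0.033]
 [ 0.579 -0.361  0.2    0.079]
 [ 0.6   -0.402  0.202  0.122]
 [ 0.594 -0.417  0.201  0.127]
 [ 0.559 -0.465  0.203  0.131]
 [ 0.512 -0.527  0.203  0.135]
 [ 0.458 -0.603  0.194  0.142]
 [ 0.683 -0.371  0.199  0.165]
 [ 0.653 -0.428  0.201  0.18 ]
 [ 0.638 -0.453  0.201  0.184]
 [ 0.547 -0.567  0.201  0.188]
 [ 0.575 -0.541  0.196  0.192]
 [ 0.523 -0.613  0.199  0.198]
 [ 0.728 -0.404  0.198  0.222]
 [ 0.721 -0.434  0.202  0.235]
 [ 0.72  -0.444  0.204  0.241]
 [ 0.655 -0.527  0.195  0.245]
 [ 0.768 -0.429  0.195  0.268]
 [ 0.775 -0.456  0.202  0.29 ]
 [ 0.797 -0.456  0.193  0.307]
 [ 0.744 -0.551  0.205  0.328]
 [ 0.62  -0.735  0.2    0.351]
 [ 0.682 -0.667  0.202  0.355]
 [ 0.669 -0.687  0.2    0.358]
 [ 0.682 -0.678  0.198  0.362]
 [ 0.636 -0.748  0.197  0.372]]
```

Call:
{"method": "drive_tool", "body": {"moves": [[[110, 1.2, -3, 0, 0, 0, 1], [110, 2.4, -6, -2, 0, 0, 2], [110, 3.4, -8.4, -5, 0, 0, 2.6], [110, 3.4, -8.4, -9, 0, 0, 2.6], [110, 3.4, -8.4, -12, 0, 0, 2.6], [110, 3.4, -8.4, -15, 0, 0, 2.6], [110, 3.4, -8.4, -16, 0, 0, 2.6], [110, 3.4, -8.4, -16, 0, 0, 2.6]]]}}

```text
time: 17.03
position: [0.4413, -0.3985, 0.2449]
ee_rot: [-0.001, 0.34, 0.94, 0.001]
contact_force: [0.3, -0.6, -0.5]
finger_gap: 0.566
```

```bash
python3 - <<'E'
from h import *
st()
c=snap('wrist','w10.png');np.savez('wrist10.npz',**c)
E
```

```text
t 17.03 tcp [ 0.4413 -0.3985  0.2449] jawyaw 50.24 tz [-0.002  0.004 -1.   ] gp [ 0.441  -0.3979  0.0899] q [-0.86  0.55 -0.19  0.83  0.   -0.16] F [ 0.3 -0.6 -0.5] gap 0.566
```

View pics/w10.png

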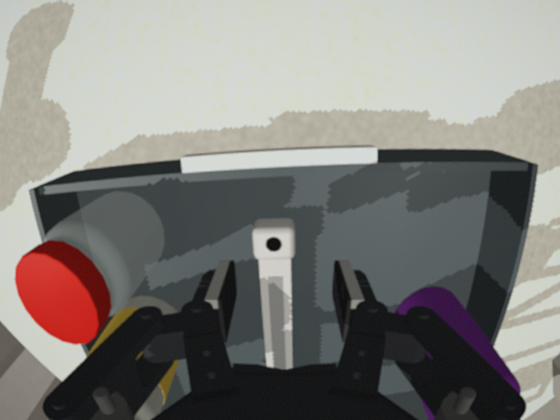

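```bash
python3 - <<'E'
from h import *
st()
c=dict(np.load('wrist10.npz'));t=wray(c,274,240,.036);b=wray(c,276.5,345,.032);a=wray(c,275,300,.032);print(t,a,b,np.degrees(np.arctan2(*(b-t)[[1,0]])),np.degrees(np.arctan2(*(a-t)[[1,0]])))
E
```

```text
t 17.08 tcp [ 0.4418 -0.3994  0.247 ] jawyaw 50.23 tz [ 0.     0.001 -1.   ] gp [ 0.4418 -0.3992  0.092 ] q [-0.86  0.55 -0.19  0.83  0.   -0.16] F [ 0.3 -0.2  1.2] gap 0.568
[ 0.43597512 -0.40089407  0.036     ] [ 0.47145829 -0.4305198   0.032     ] [ 0.50359302 -0.45663544  0.032     ] -39.50074337185142 -39.85928745171309
```

Call:
{"method": "drive_tool", "body": {"moves": [[[110, -0.4, -0.3, -2, 0, 0, 0], [110, -0.4, -0.3, -4, 0, 0, 0], [110, -0.4, -0.3, -5, 0, 0, 0], [110, -0.4, -0.3, -5.5, 0, 0, 0], [110, -0.4, -0.3, -5.5, 0, 0, 0], [160, -0.4, -0.3, -5.5, 0, 0, 0]]]}}

```text
time: 17.58
position: [0.4378, -0.4036, 0.1929]
ee_rot: [0.001, 0.341, 0.94, -0.0]
contact_force: [0.3, 0.6, -0.2]
finger_gap: 0.437
```

```bash
python3 - <<'E'
from h import *
st()
c=snap('wrist','w11.png')
E
```

```text
t 17.58 tcp [ 0.4378 -0.4036  0.1929] jawyaw 50.17 tz [ 0.002 -0.001 -1.   ] gp [ 0.4381 -0.4038  0.0379] q [-0.87  0.61 -0.25  0.71  0.   -0.17] F [ 0.3  0.6 -0.2] gap 0.437
```

View pics/w11.png

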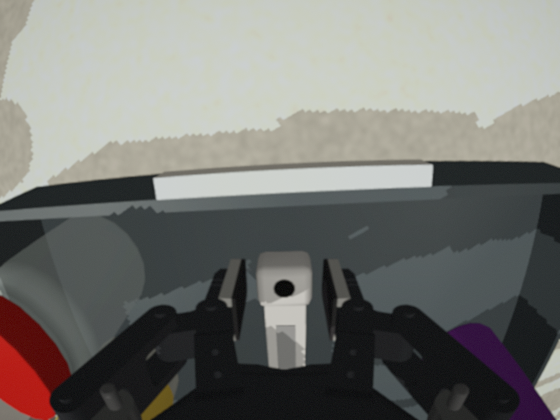

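The tail sits centred between the pads at (285,280). I'll lower a touch and grip.

Call:
{"method": "drive_tool", "body": {"moves": [[[170, 0, 0, -0.2, 0, 0, 0], [200, 0, 0, -0.2, 0, 0, 0], [255, 0, 0, -0.2, 0, 0, 0], [255, 0, 0, -0.2, 0, 0, 0], [255, 0, 0, -0.2, 0, 0, 0], [255, 0, 0, -0.2, 0, 0, 0]]]}}

```text
time: 18.13
position: [0.4379, -0.4037, 0.1909]
ee_rot: [0.001, 0.341, 0.94, -0.0]
contact_force: [0.7, 0.9, 6.4]
finger_gap: 0.29
```

Call:
{"method": "drive_tool", "body": {"moves": [[[255, 0, 0, 1, 0, 0, 0], [255, 0, 0, 2, 0, 0, 0], [255, 0, 0, 3.5, 0, 0, 0], [255, 0, 0, 5, 0, 0, 0], [255, 0, 0, 6.5, 0, 0, 0], [255, 0, 0, 8, 0, 0, 0], [255, 0, 0, 8, 0, 0, 0]]]}}

```text
time: 18.72
position: [0.4379, -0.4041, 0.2732]
ee_rot: [0.002, 0.341, 0.94, -0.001]
contact_force: [0.3, -1.8, -4.4]
finger_gap: 0.294
```

```bash
python3 - <<'E'
from h import *
st()
c=snap('side','s12.png');np.savez('side12.npz',**c);cv2.imwrite('pics/s12z.png',cv2.resize(c['color'][60:200,230:430,::-1],None,fx=4,fy=4))
E
```

```text
t 18.72 tcp [ 0.4379 -0.4041  0.2732] jawyaw 50.15 tz [ 0.003 -0.003 -1.   ] gp [ 0.4384 -0.4046  0.1182] q [-0.87  0.52 -0.16  0.88  0.   -0.17] F [ 0.3 -1.8 -4.4] gap 0.294
```

View pics/s12z.png

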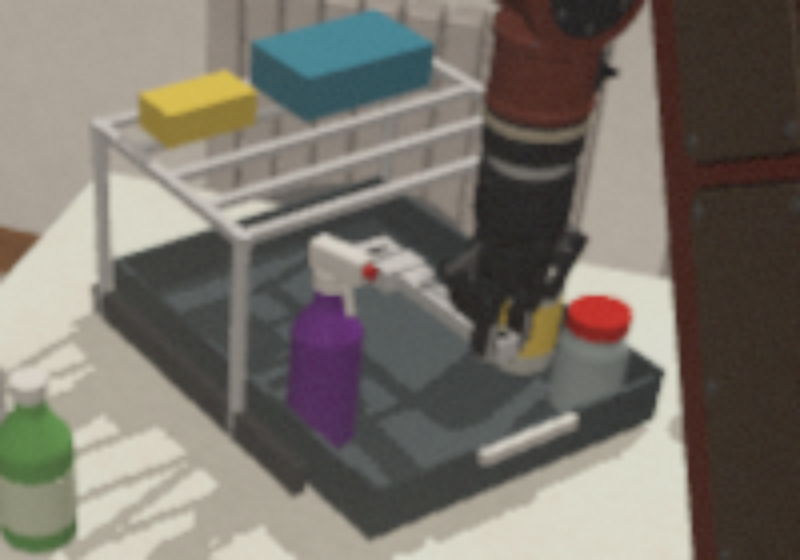

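The wrench hangs level at the tail. I'll withdraw along its axis from under the rack, then raise and carry it.

Call:
{"method": "drive_tool", "body": {"moves": [[[255, -1.2, 1, 0, 0, 0, 0], [255, -3.2, 2.6, 0, 0, 0, 0], [255, -5.4, 4.4, 0, 0, 0, 0], [255, -7.7, 6.3, 0, 0, 0, 0], [255, -10, 8.3, 0, 0, 0, 0], [255, -12.3, 10.2, 0, 0, 0, 0], [255, -12.6, 10.4, 2, 0, 0, 0], [255, -12.6, 10.4, 5, 0, 0, 0]]]}}

```text
time: 19.43
position: [0.3084, -0.2961, 0.3171]
ee_rot: [-0.004, 0.341, 0.94, 0.003]
contact_force: [0.4, -0.9, -4.3]
finger_gap: 0.291
```

```bash
python3 - <<'E'
from h import *
st()
c=snap('side','s13.png')
E
```

```text
t 19.43 tcp [ 0.3084 -0.2961  0.3171] jawyaw 50.12 tz [-0.005  0.008 -1.   ] gp [ 0.3076 -0.2949  0.1621] q [-0.94  0.19 -0.54  0.85  0.   -0.24] F [ 0.4 -0.9 -4.3] gap 0.291
```

View pics/s13.png

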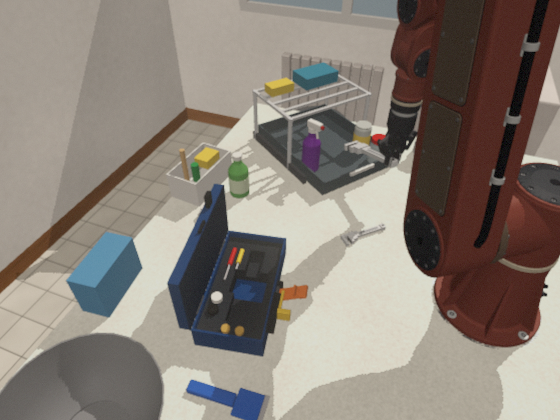

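Wrench out at (370,155). I'll carry it to bare worktop between drawer and case.

Call:
{"method": "drive_tool", "body": {"moves": [[[255, 0, 1, 3, 0, 0, 0], [255, 0, 2, 6, 0, 0, 4], [255, 1, 5, 8, 0, 0, 9], [255, 3, 8, 8, 0, 0, 15], [255, 5, 11, 8, 0, 0, 21], [255, 7.5, 13.5, 8, 0, 0, 27], [255, 10, 15.5, 8, 0, 0, 33], [255, 12.5, 17.5, 8, 0, 0, 39]]]}}

```text
time: 20.15
position: [0.437, -0.1227, 0.3992]
ee_rot: [-0.0, 0.005, 1.0, 0.0]
contact_force: [0.7, -1.0, -3.7]
finger_gap: 0.29
```

Call:
{"method": "drive_tool", "body": {"moves": [[[255, 2.5, 1.2, -1, 0, 0, 1], [255, 2.5, 1.2, -4, 0, 0, 1], [255, 2.5, 1.2, -7, 0, 0, 1], [255, 2.5, 1.2, -10, 0, 0, 1], [255, 2.5, 1.2, -13, 0, 0, 1], [255, 2.5, 1.2, -13, 0, 0, 1]]]}}

```text
time: 20.65
position: [0.4589, -0.1113, 0.2646]
ee_rot: [-0.004, -0.001, 1.0, 0.002]
contact_force: [-2.5, 0.2, -4.7]
finger_gap: 0.287
```

```bash
python3 - <<'E'
from h import *
st()
c=snap('side','s14.png');c=snap('wrist','w14.png')
E
```

```text
t 20.65 tcp [ 0.4589 -0.1113  0.2646] jawyaw 90.16 tz [-0.008  0.004 -1.   ] gp [ 0.4576 -0.1107  0.1096] q [-0.39  0.33 -0.5   0.75  0.   -0.4 ] F [-2.5  0.2 -4.7] gap 0.287
```

View pics/s14.png

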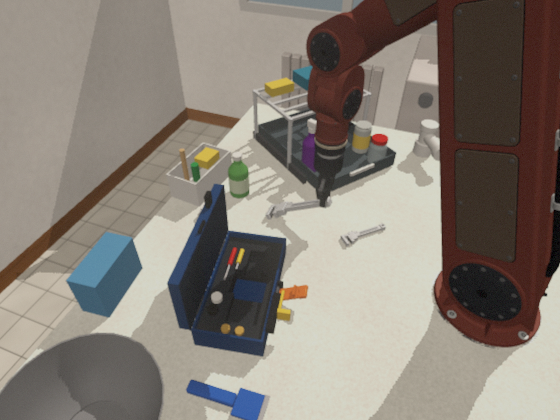

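View pics/w14.png

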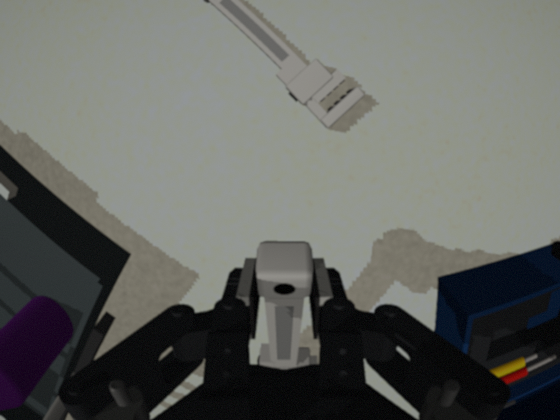

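Call:
{"method": "drive_tool", "body": {"moves": [[[255, 0, 0, -2.5, 0, 0, 0], [255, 0, 0, -5, 0, 0, 0], [255, 0, 0, -6.5, 0, 0, 0], [255, 0, 0, -7.3, 0, 0, 0], [255, 0, 0, -7.8, 0, 0, 0], [255, 0, 0, -8, 0, 0, 0], [255, 0, 0, -8.2, 0, 0, 0], [255, 0, 0, -8.2, 0, 0, 0]]]}}

```text
time: 21.42
position: [0.462, -0.1127, 0.1885]
ee_rot: [0.001, -0.001, 1.0, -0.0]
contact_force: [-3.0, -0.4, 0.4]
finger_gap: 0.29
```

```bash
python3 - <<'E'
from h import *
st()
c=snap('side','s15.png');cv2.imwrite('pics/s15z.png',cv2.resize(c['color'][150:250,240:400,::-1],None,fx=5,fy=5))
E
```

```text
t 21.42 tcp [ 0.462  -0.1127  0.1885] jawyaw 90.14 tz [ 0.002 -0.    -1.   ] gp [ 0.4623 -0.1127  0.0335] q [-0.39  0.44 -0.58  0.54  0.   -0.4 ] F [-3.  -0.4  0.4] gap 0.29
```

View pics/s15z.png

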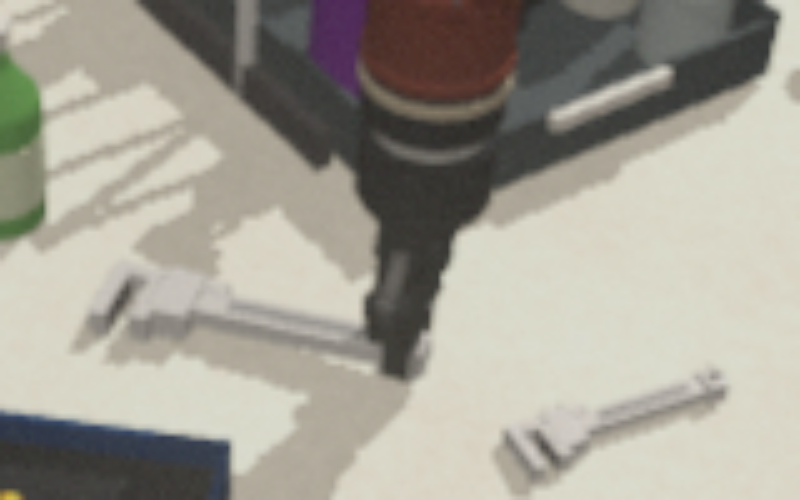

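Call:
{"method": "drive_tool", "body": {"moves": [[[255, 0, 0, -0.3, 0, 0, 0], [255, 0, 0, -0.5, 0, 0, 0], [255, 0, 0, -0.7, 0, 0, 0], [255, 0, 0, -0.9, 0, 0, 0], [255, 0, 0, -0.9, 0, 0, 0]]]}}

```text
time: 21.88
position: [0.4612, -0.1124, 0.1783]
ee_rot: [0.0, -0.001, 1.0, 0.0]
contact_force: [-1.8, -1.4, 2.0]
finger_gap: 0.286
```

Call:
{"method": "drive_tool", "body": {"moves": [[[255, 0, 0, -0.1, 0, 0, 0], [255, 0, 0, -0.1, 0, 0, 0], [200, 0, 0, -0.1, 0, 0, 0], [170, 0, 0, -0.1, 0, 0, 0], [150, 0, 0, -0.1, 0, 0, 0], [120, 0, 0, -0.1, 0, 0, 0]]]}}

```text
time: 22.38
position: [0.4615, -0.1123, 0.1776]
ee_rot: [0.0, -0.001, 1.0, 0.0]
contact_force: [-0.1, 0.5, 0.9]
finger_gap: 0.523
```

Call:
{"method": "drive_tool", "body": {"moves": [[[110, 0, 0, 0, 0, 0, 0], [110, 0, 0, 2, 0, 0, 0], [110, 0, 0, 5, 0, 0, 0], [110, 0, 0, 9, 0, 0, 0], [110, 2, 0, 13, 0, 0, 0], [110, 4, 0, 16, 0, 0, 0], [110, 5, 0, 16, 0, 0, 0], [110, 5, 0, 16, 0, 0, 0]]]}}

```text
time: 23.05
position: [0.5137, -0.1127, 0.3396]
ee_rot: [0.003, -0.002, 1.0, -0.001]
contact_force: [0.1, -0.4, -0.6]
finger_gap: 0.567
```

```bash
python3 - <<'E'
from h import *
st()
c=snap('wrist','w16.png');np.savez('wrist16.npz',**c)
z0=0
WR=[(box(-.105,-.083,-.013,.013,z0,z0+.022),(0,255,0)),(box(-.083,.04,-.01,.01,z0+.004,z0+.018),(0,255,0)),(box(.04,.10,-.02,.034,z0,z0+.022),(0,255,0))]
wov(c,'w16o.png',WR,[.553,-.112,0])
c=snap('side','s16.png');np.savez('side16.npz',**c)
E
```

```text
t 23.05 tcp [ 0.5137 -0.1127  0.3396] jawyaw 90.19 tz [ 0.006 -0.001 -1.   ] gp [ 0.5145 -0.1129  0.1846] q [-0.36  0.34 -0.27  0.96  0.   -0.36] F [ 0.1 -0.4 -0.6] gap 0.567
```

View pics/w16o.png

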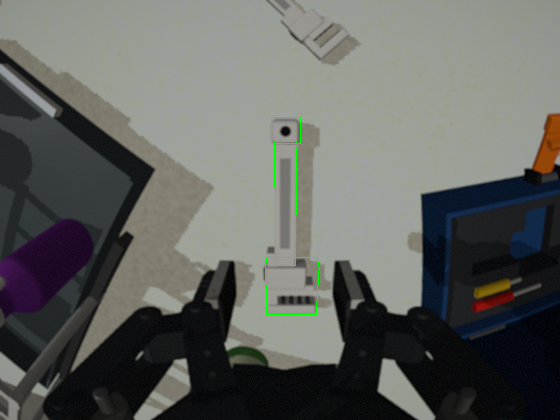

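View pics/s16.png

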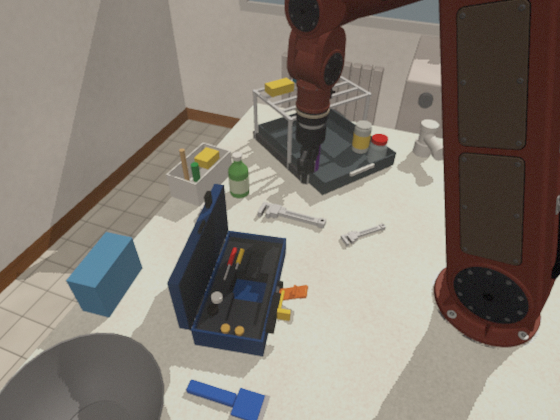

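The wrench lies flat and the model matches it. Origin is (0.553, -0.112), yaw 0. Now the mid grasp.

Call:
{"method": "drive_tool", "body": {"moves": [[[110, 2, 0, -3, 0, 0, 0], [110, 4.1, 0, -6, 0, 0, 0], [110, 4.1, 0, -9.5, 0, 0, 0], [110, 4.1, 0, -12, 0, 0, 0], [110, 4.1, 0, -14, 0, 0, 0], [110, 4.1, 0, -15.5, 0, 0, 0], [110, 4.1, 0, -15.8, 0, 0, 0], [110, 4.1, 0, -15.8, 0, 0, 0]]]}}

```text
time: 23.82
position: [0.5505, -0.112, 0.1779]
ee_rot: [-0.002, -0.001, 1.0, 0.001]
contact_force: [0.3, -0.5, 0.1]
finger_gap: 0.566
```

```bash
python3 - <<'E'
from h import *
st()
c=snap('wrist','w17.png')
E
```

```text
t 23.82 tcp [ 0.5505 -0.112   0.1779] jawyaw 90.14 tz [-0.004  0.002 -1.   ] gp [ 0.5499 -0.1116  0.0229] q [-0.33  0.58 -0.35  0.64  0.   -0.33] F [ 0.3 -0.5  0.1] gap 0.566
```

View pics/w17.png

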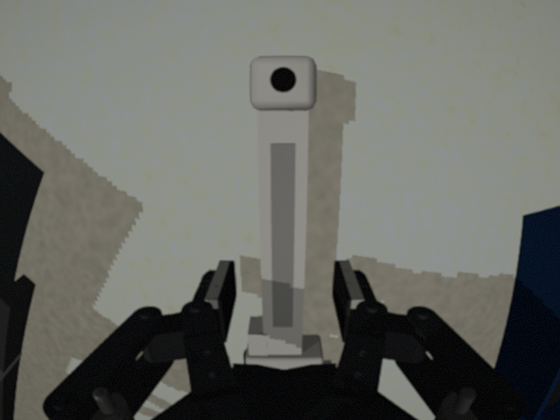

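Call:
{"method": "drive_tool", "body": {"moves": [[[160, 0.2, 0, 0, 0, 0, 0], [200, 0.2, 0, 0, 0, 0, 0], [255, 0.2, 0, 0, 0, 0, 0], [255, 0.2, 0, 0, 0, 0, 0], [255, 0.2, 0, 0, 0, 0, 0], [255, 0.2, 0, 0, 0, 0, 0]]]}}

```text
time: 24.37
position: [0.5548, -0.1125, 0.181]
ee_rot: [0.001, -0.001, 1.0, 0.0]
contact_force: [-0.6, 0.7, 6.3]
finger_gap: 0.21
```

```bash
python3 - <<'E'
from h import *
st()
c=snap('wrist','w18.png');np.savez('wrist18.npz',**c)
WR=[(box(-.105,-.083,-.013,.013,0,.022),(0,255,0)),(box(-.083,.04,-.01,.01,.004,.018),(0,255,0)),(box(.04,.10,-.02,.034,0,.022),(0,255,0))]
wov(c,'w18o.png',WR,[.553,-.112,0])
E
```

```text
t 24.37 tcp [ 0.5548 -0.1125  0.181 ] jawyaw 90.16 tz [ 0.002  0.    -1.   ] gp [ 0.5552 -0.1125  0.026 ] q [-0.33  0.58 -0.34  0.64  0.   -0.33] F [-0.6  0.7  6.3] gap 0.21
```

View pics/w18o.png

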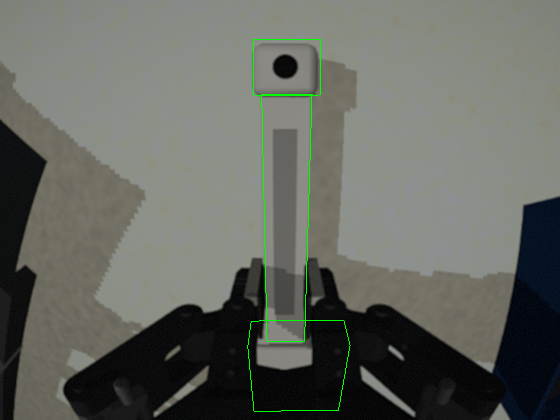

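Call:
{"method": "drive_tool", "body": {"moves": [[[255, 0, 0, 1, 0, 0, 0], [255, 0, 0, 3, 0, 0, 0], [255, 0, 0, 6, 0, 0, 7], [255, 0, 0, 9, 0, 0, 14], [255, 0, 0, 12, 0, 0, 21], [255, 0, 0, 15, 0, 0, 28], [255, 0, 0, 15, 0, 0, 35], [255, 0, 0, 15, 0, 0, 42]]]}}

```text
time: 25.08
position: [0.5547, -0.1125, 0.3327]
ee_rot: [0.002, -0.362, 0.932, -0.001]
contact_force: [-0.3, -0.9, -4.9]
finger_gap: 0.21
```

Call:
{"method": "drive_tool", "body": {"moves": [[[255, 0, 2, 0, 0, 0, 7], [255, 0, 5, 0, 0, 0, 14], [255, 0, 8, 0, 0, 0, 21], [255, 0, 12, 0, 0, 0, 28], [255, 0, 16, 0, 0, 0, 35], [255, 0.3, 20, 0, 0, 0, 42], [255, 0.6, 24, 0, 0, 0, 49], [255, 0.7, 28, 0, 0, 0, 56]]]}}

```text
time: 25.75
position: [0.5609, 0.1695, 0.3305]
ee_rot: [0.0, 0.758, -0.653, -0.0]
contact_force: [0.9, -0.0, -3.8]
finger_gap: 0.207
```

Call:
{"method": "drive_tool", "body": {"moves": [[[255, 0, 3, 0, 0, 0, 2.3], [255, 0, 3, 0, 0, 0, 2.3], [255, 0, 3, 0, 0, 0, 2.3]]]}}

```text
time: 26.0
position: [0.5606, 0.1994, 0.33]
ee_rot: [0.0, 0.77, -0.639, -0.0]
contact_force: [-0.5, -0.0, -4.4]
finger_gap: 0.212
```

```bash
python3 - <<'E'
from h import *
st()
c=snap('wrist','w19.png');np.savez('wrist19.npz',**c)
B=[(box(-.08,.08,-.155,.155,.0615,.062),(0,255,0)),(box(-.032,.008,-.112,-.042,.0435,.044),(0,255,255)),(box(-.056,.018,.03,.108,.0435,.044),(255,255,0)),(box(-.055,.031,-.042,.03,.0435,.044),(0,0,255))]
wov(c,'w19o.png',B,[.574,.198,.184])
c=snap('scene','c19.png');np.savez('scene19.npz',**c)
c=snap('side','s19.png');np.savez('side19.npz',**c)
E
```

```text
t 26.0 tcp [0.5606 0.1994 0.33  ] jawyaw 10.63 tz [-0.001 -0.    -1.   ] gp [0.5604 0.1994 0.175 ] q [ 0.22  0.47 -0.08  1.02  0.   -1.54] F [-0.5 -0.  -4.4] gap 0.212
```

View pics/w19o.png

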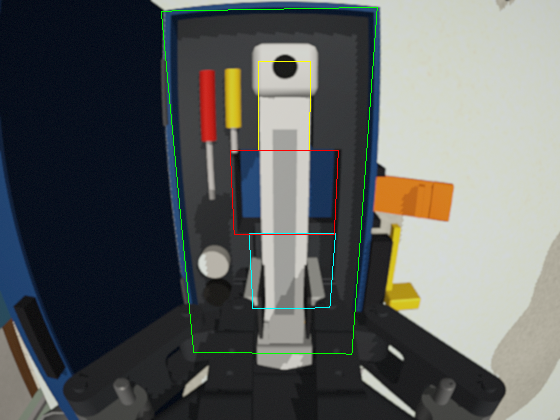

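View pics/s19.png

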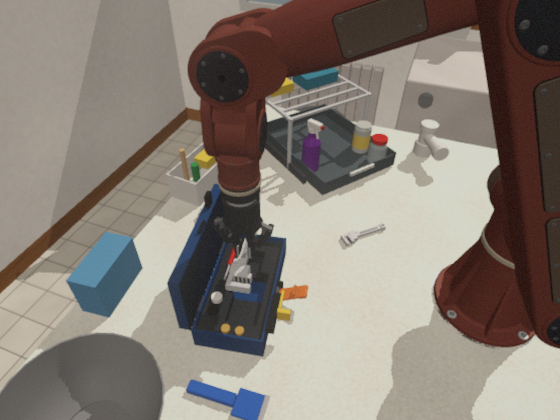

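```bash
python3 - <<'E'
from h import *
c=dict(np.load('wrist19.npz'))
B=[(box(-.08,.08,-.155,.155,.0615,.062),(0,255,0)),(box(-.055,.031,-.042,.03,.004,.0041),(0,0,255)),(box(-.055,.031,-.042,.03,.0439,.044),(0,255,255))]
wov(c,'w19p.png',B,[.574,.198,.184])
a=cv2.imread('pics/w19p.png');cv2.imwrite('pics/w19pz.png',cv2.resize(a[0:300,140:400],None,fx=2.0,fy=2.0))
s=cv2.imread('pics/s19.png');cv2.imwrite('pics/s19z.png',cv2.resize(s[190:360,170:320],None,fx=3.5,fy=3.5))
E
```

```text
(no output)
```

View pics/w19pz.png

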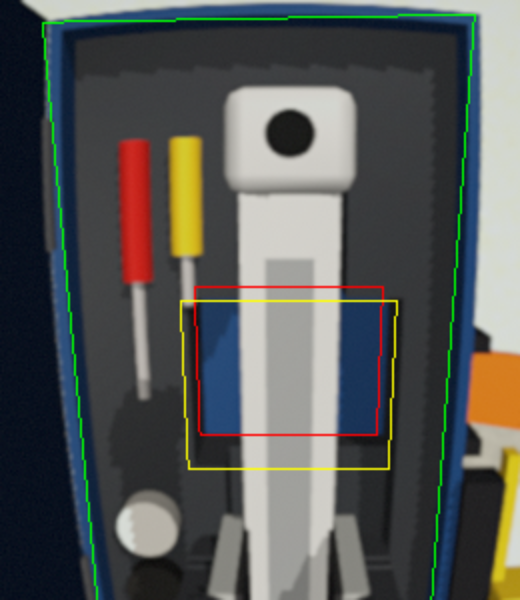

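View pics/s19z.png

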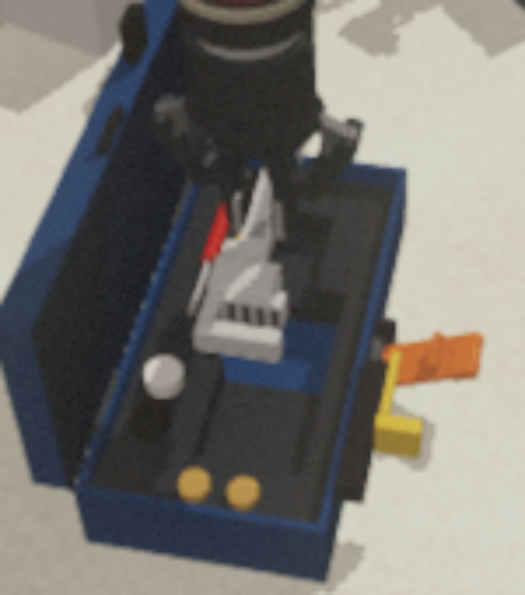

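Call:
{"method": "drive_tool", "body": {"moves": [[[255, 0.1, -0.2, -2.5, 0, 0, 0], [255, 0.1, -0.2, -5, 0, 0, 0], [255, 0.1, -0.2, -7, 0, 0, 0], [255, 0.1, -0.2, -8.5, 0, 0, 0], [255, 0.1, -0.2, -9.5, 0, 0, 0], [255, 0.1, -0.2, -10, 0, 0, 0], [255, 0.1, -0.2, -10, 0, 0, 0]]]}}

```text
time: 26.73
position: [0.5621, 0.1949, 0.229]
ee_rot: [0.001, 0.768, -0.64, -0.001]
contact_force: [-1.0, 0.4, -3.9]
finger_gap: 0.21
```

```bash
python3 - <<'E'
from h import *
st()
c=snap('wrist','w20.png')
s=snap('side','s20.png');cv2.imwrite('pics/s20z.png',cv2.resize(s['color'][190:360,170:320,::-1],None,fx=3.5,fy=3.5))
E
```

```text
t 26.73 tcp [0.5621 0.1949 0.229 ] jawyaw 10.38 tz [-0.002 -0.    -1.   ] gp [0.5618 0.1948 0.074 ] q [ 0.21  0.57 -0.21  0.79  0.   -1.54] F [-1.   0.4 -3.9] gap 0.21
```

View pics/w20.png

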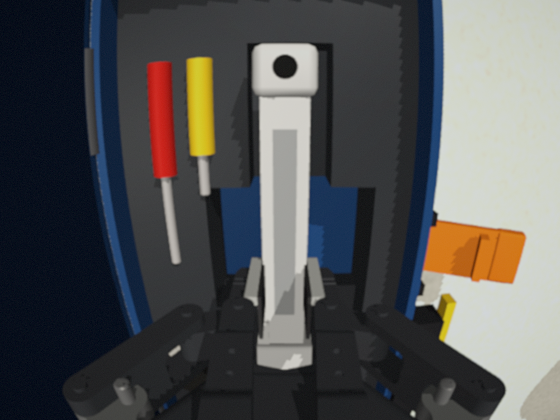

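View pics/s20z.png

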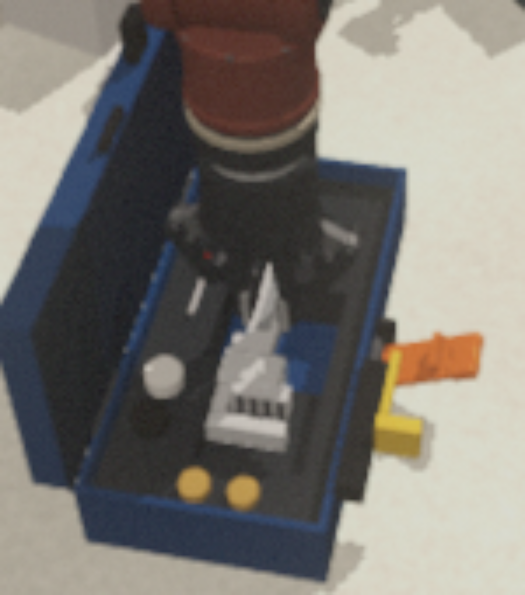

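```bash
python3 - <<'E'
from h import *
c=ctrl.camera('wrist')
def loc(p,case=(.574,.198,.184)):
    d=p[:2]-np.array(case[:2]);a=case[2];return np.array([np.cos(a)*d[0]+np.sin(a)*d[1],-np.sin(a)*d[0]+np.cos(a)*d[1]]).round(4)
for n,u,v,z in [('tail end top',285,46,.070),('tail L',253.5,75,.07),('tail R',317,75,.07),('slot L',248,110,.044),('slot R',333,110,.044),('slot end',290,43.5,.044),('well L',214,187,.044),('well R',374,187,.044),('hole',285,67,.07)]:
    print(n,loc(wray(c,u,v,z)))
st()
E
```

```text
tail end top [-0.0113 -0.1063]
tail L [ 0.001  -0.0947]
tail R [-0.0237 -0.0947]
slot L [ 0.0062 -0.0802]
slot R [-0.034  -0.0802]
slot end [-0.0137 -0.112 ]
well L [ 0.0245 -0.0425]
well R [-0.0563 -0.0424]
hole [-0.0112 -0.0978]
t 26.88 tcp [0.5628 0.1955 0.2307] jawyaw 10.43 tz [ 0.001  0.    -1.   ] gp [0.563  0.1956 0.0757] q [ 0.21  0.57 -0.21  0.79  0.   -1.54] F [-0.3 -0.7 -3.8] gap 0.208
```

The wrench is aligned in y and 2.5 mm off in x, so I'll correct that and lower it.

Call:
{"method": "drive_tool", "body": {"moves": [[[255, -0.3, 0, 0, 0, 0, 0], [255, -0.3, 0, -1, 0, 0, 0], [255, -0.3, 0, -1.7, 0, 0, 0], [255, -0.3, 0, -2.2, 0, 0, 0], [255, -0.3, 0, -2.5, 0, 0, 0], [255, -0.3, 0, -2.7, 0, 0, 0], [255, -0.3, 0, -2.7, 0, 0, 0]]]}}

```text
time: 27.47
position: [0.5591, 0.1956, 0.202]
ee_rot: [0.001, 0.769, -0.64, -0.001]
contact_force: [0.7, 0.1, -4.6]
finger_gap: 0.218
```

Call:
{"method": "drive_tool", "body": {"moves": [[[255, 0, 0, -0.1, 0, 0, 0], [255, 0, 0, -0.2, 0, 0, 0], [255, 0, 0, -0.2, 0, 0, 0]]]}}

```text
time: 27.72
position: [0.5594, 0.1957, 0.201]
ee_rot: [-0.0, 0.769, -0.64, -0.0]
contact_force: [0.2, -0.5, -0.9]
finger_gap: 0.211
```

```bash
python3 - <<'E'
from h import *
st()
c=snap('wrist','w21.png')
E
```

```text
t 27.72 tcp [0.5594 0.1957 0.201 ] jawyaw 10.45 tz [-0.  0. -1.] gp [0.5594 0.1957 0.046 ] q [ 0.21  0.6  -0.25  0.73  0.   -1.54] F [ 0.2 -0.5 -0.9] gap 0.211
```

View pics/w21.png

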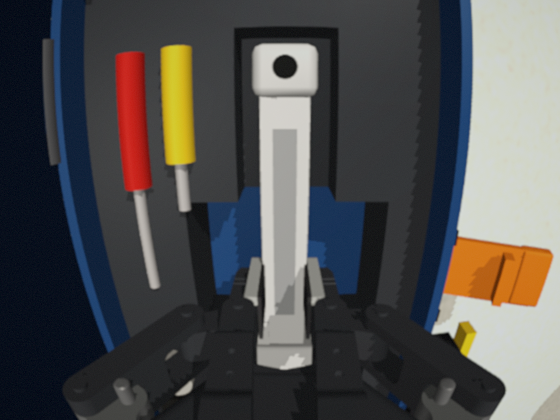

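It has touched down: the force went from -4.6 to -0.9 N. I'll release with a small opening and rise.

Call:
{"method": "drive_tool", "body": {"moves": [[[255, 0, 0, -0.1, 0, 0, 0], [220, 0, 0, -0.1, 0, 0, 0], [190, 0, 0, -0.1, 0, 0, 0], [170, 0, 0, -0.1, 0, 0, 0], [155, 0, 0, -0.1, 0, 0, 0], [155, 0, 0, -0.1, 0, 0, 0], [155, 0, 0, -0.1, 0, 0, 0]]]}}

```text
time: 28.35
position: [0.5594, 0.1957, 0.1996]
ee_rot: [0.0, 0.769, -0.64, -0.0]
contact_force: [-0.2, -0.1, -0.8]
finger_gap: 0.395
```

Call:
{"method": "drive_tool", "body": {"moves": [[[155, 0, 0, 1, 0, 0, 0], [155, 0, 0, 2.5, 0, 0, 0], [155, 0, 0, 5, 0, 0, 0], [155, 0, 0, 8, 0, 0, 0], [155, -1, 0, 12, 0, 0, 0], [155, -4, -1, 15, 0, 0, 0], [155, -8, -2, 17, 0, 0, 0], [155, -12, -3, 18, 0, 0, 0]]]}}

```text
time: 29.02
position: [0.4452, 0.167, 0.3808]
ee_rot: [-0.002, 0.769, -0.64, 0.001]
contact_force: [-0.7, 0.2, 0.5]
finger_gap: 0.392
```

```bash
python3 - <<'E'
from h import *
st()
c=snap('wrist','w22.png')
s=snap('side','s22.png')
B=[(box(-.08,.08,-.155,.155,.0615,.062),(0,255,0))]
cv2.imwrite('pics/s22z.png',cv2.resize(s['color'][180:360,160:330,::-1],None,fx=3.3,fy=3.3,interpolation=cv2.INTER_CUBIC))
np.savez('side22.npz',**s)
E
```

```text
t 29.02 tcp [0.4452 0.167  0.3808] jawyaw 10.45 tz [ 0.004  0.001 -1.   ] gp [0.4457 0.1672 0.2258] q [ 0.2   0.21 -0.33  1.03  0.   -1.55] F [-0.7  0.2  0.5] gap 0.392
```

View pics/w22.png

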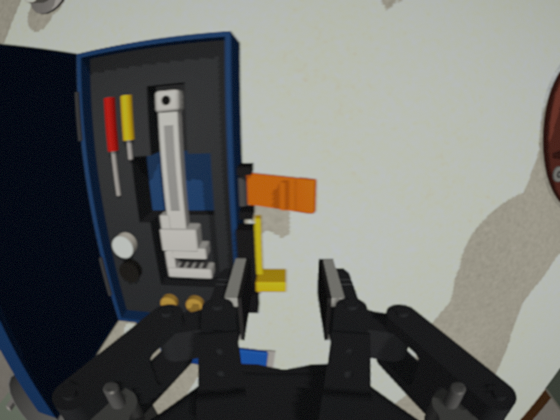

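View pics/s22z.png

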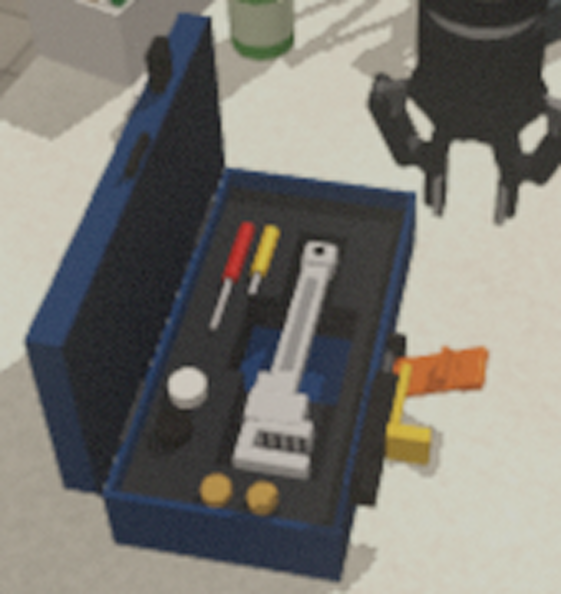

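View pics/s22.png

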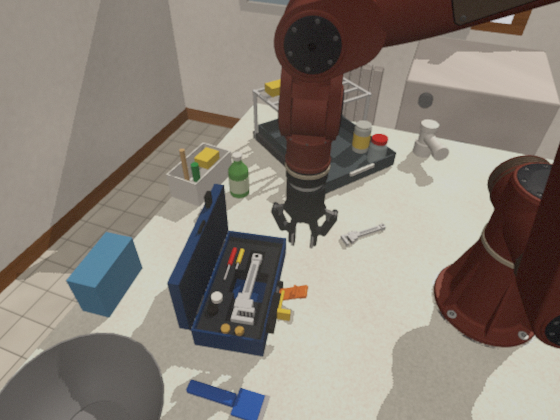

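The wrench lies in its recess with its jaws in the pocket. I'll check its height and the bystanders before handing in.

```bash
python3 - <<'E'
from h import *
c=ctrl.camera('wrist');W=wpts(c)
for n,u,v in [('tail',168,93),('handle',176,190),('head',180,237),('jaw',190,272),('insert',215,120)]:
    print(n,np.nanmedian(W[v-2:v+3,u-2:u+3].reshape(-1,3),0).round(4))
s=ctrl.camera('side');W1=pts(s);W0=pts(np.load('side0.npz'))
for f in ['m_side_soap_229.7','m_side_plug_195.7','m_side_scraper_185.8','m_side_tin_349.0','m_side_jar_369.6']:
    m=np.load(f+'.npy');print(f,np.nanmedian(W0[m],0).round(3),np.nanmedian(W1[m],0).round(3))
sc=snap('scene','c22.png')
E
```

```text
tail [0.5694 0.092  0.0408]
handle [0.5513 0.1901 0.036 ]
head [0.5413 0.2391 0.042 ]
jaw [0.5276 0.2811 0.041 ]
insert [0.5177 0.112  0.0439]
m_side_soap_229.7 [ 0.743 -0.141  0.074] [ 0.743 -0.141  0.075]
m_side_plug_195.7 [ 0.784 -0.022  0.012] [0.668 0.153 0.219]
m_side_scraper_185.8 [0.469 0.452 0.011] [0.469 0.452 0.011]
m_side_tin_349.0 [ 0.437 -0.506  0.08 ] [ 0.437 -0.507  0.079]
m_side_jar_369.6 [ 0.373 -0.461  0.078] [ 0.373 -0.461  0.078]
```

View pics/c22.png

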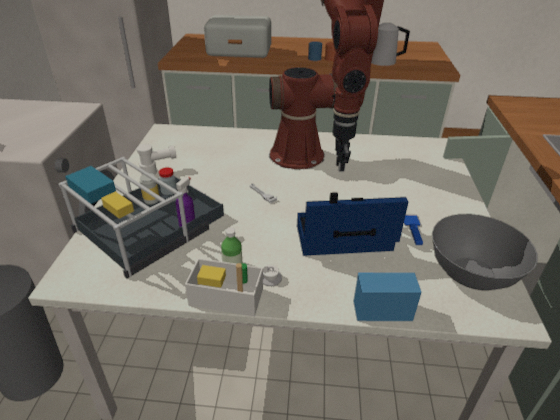

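The wrench top is at 0.041–0.042 m, flush in the recess (0.042 expected). The bystanders match their starting places. The plug is hidden from the side camera by the open lid, but in the scene view it is unchanged at (270,276).

```bash
python3 - <<'E'
from h import *
print(ctrl.finish_job())
E
```

```text
the job is handed in; nothing more can be done
None
```

The job is done and handed in at about 29 s of the 72 s allowed; no verdict was reported.

- **Case:** I slid the yellow catch back about 26 mm, swung the orange latch out by roughly 1.2 rad, and raised the lid by its tab to about upright. It stayed open after I let go.
- **Wrench:** I took the larger wrench by its tail and drew it out from under the rack. I laid it flat on the bare worktop between drawer and case and released it. Then I took it again by the middle and lowered it into the recess.

**Last checks:**
- The tail and head tops read 41–42 mm above the worktop, against 42 mm expected, so the wrench lies flat. Its jaws are in the wide pocket.
- The soap, scraper, tin and jar read within 1 mm of their starting positions.
- The plug is hidden from the side camera by the open lid. The spray bottle was not measured again. Both look unmoved in the scene picture.
- The highest force I read was about 20 N, and that only at the end of each move. The gripper is clear of everything.

**Mishaps:** Joint 6 reached its range limit once, early on at t = 3.5 s. The arm stopped there and I turned the tool the other way. The two fixed cameras disagreed by about 5 mm on the case position, and I settled it with the wrist camera.

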